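Cure pearl boards: load with a spatula, fire the curing gun, unload

ROBOT

A 7-joint arm with a two-finger parallel gripper is mounted at the origin on the work surface. World frame = base frame: x ahead of the robot, y to its left, z up, the work surface at z = 0. Lengths are in mm, angles in rad, forces in N, time in s.
With the tool pointing down it reaches from about 400 to 875 mm from the base axis. Payload 4.4 kg.
Tool frame: the origin (TCP) lies on the centre line of the jaws, within the pads' length; the fingertips stand 14 mm ahead of it and the grasp point (between the pads) lies 5 mm behind it (tips_ahead is the distance from the TCP to the fingertips, in mm); z points along the fingers, y is the line along which they close (so a half turn about z gives the same grasp; the last joint's range is limited). The gripper opens to 85 mm and grips with 20 to 120 N. Pads are 22 mm wide; open, the fingers measure 114 mm over their backs; the gripper's body (76 mm by 85 mm) begins 54 mm behind the grasp point. The pads swing forward as they close: fully open they stand 13 mm farther back than shut.
Start: joints at [-1.274, 0.628, 0.038, 1.517, -0.027, 0.996, -0.02], TCP at [230.658, 607.712, 245.313] pointing down, gripper open.
Joint ranges: [-3.06, 3.06], [-0.37, 2.12], [-1.25, 1.32], [0.18, 2.47], [-1.1, 4.24], [0.23, 1.98], [-2.94, 2.94]. Speed limits (rad/s): [2.57, 2.57, 3.14, 3.14, 3.14, 3.14, 3.14].

INTERFACE

Orientations are given as [roll, pitch, yaw] about the fixed x, y, z axes, in that order (R = Rz(yaw) Ry(pitch) Rx(roll)).
In Python, from cell import * gives the robot as it stands.
- The arm moves only by the tool move_arm, never from a script. Its argument "rows" is text: rows parted by semicolons, each of 7 numbers parted by spaces: the shift along the tool's x, y, z scaled (see below), then the turn, a rotation vector about the tool's x, y, z scaled (see below), then the closure, from -1 (fully open) to 1 (shut). A call has 1 to 12 rows; each row is the pose to reach, as a shift and turn from the pose commanded when the call began, along the tool's axes at that moment; what a row does not reach only later rows make up. The controller multiplies each number of a shift by 0.3 m and each number of a turn by pi/2 rad. A row lasts 1/12 s, in which the tool goes at most 41.7 mm and 7.16 degrees, less where a joint would pass 70% of its speed; a pose out of reach is approached as far as the arm can. A call with a number of a shift or a turn outside -1 to 1 is refused whole. A call with a gripper value outside its range is refused whole. The fingers move at their own pace and stop on an object; the grip force is fixed at half the most. Time passes only in rows, so rows that repeat a pose let the fingers close. It gives the time, the measured TCP pose, the force, the opening and the grip force at its end, in the units of the state.
- read_state(): the state, without advancing time (a new reading comes with each control period).
- get_image(name): name is "scene" or "top" or "wrist"; returns a dict with "img" (384x512x3 uint8, red, green, blue), "vfov" (degrees; the focal length in pixels is half the picture's height over the tangent of half this angle, whatever the lens; pixels are square), "cx", "cy" (the principal point, pixels), "k1" (the pictures are not rectified: a ray, as slopes to the right and down, at radius r is drawn at 1 + k1 r^2 times it, then the intrinsics apply), "extrinsics" (4x4, takes a point from camera to world coordinates); the wrist camera has in their place "T_tool_cam" (4x4, takes a point from camera to tool coordinates, whose origin is the TCP and whose axes are the flange's). Camera axes: x right, y up, looking along -z (the intrinsics and any distortion apply to the point x, -y, -z); pixel columns grow to the right and rows downward; lengths in mm; the calibration is good to about 2 mm. A picture is of the moment at which its call begins: read the wrist's pose just before it. There is no depth.
- finish_job(): hands the job in; it is judged then, once.
The state is a dict: "clock": time; "qpos": joint angles; "qd": joint speeds; "tau": joint torques, N m; "eef_pos": TCP position; "tool_rot": TCP orientation; "force": force on the tool from outside, world axes, zero at the start; "torque": the same for the moment, N m; "width": finger opening in mm; "gripper_force": force on a finger pad.
Only numpy, scipy, OpenCV 4.12 (cv2) and the standard library are available. Lean on these libraries where they do the work, as an engineer would, in place of code of your own. Each camera call takes 0.05 s, during which the arm holds its last target. There are 200 camera calls.

TASK

Using the spatula, carry every pearl board from the cork pad onto the aluminium curing bed, flat, side by side and square to the bed; never touch a board with the fingers, for the glue is wet, and never tip one. Then stand the spatula back on its green mat, squeeze the curing gun's trigger fully for two seconds and let it go. Finally bring all the boards back onto the cork pad with the spatula, side by side and wholly on it, and stand the spatula on its mat again, leaving everything else where it was.

Things in the scene. Friction and masses are not known exactly. Their poses are not given: they have to be found in the camera images.
- spatula: cranked spatula. Steel blade 112 mm long (x), 50 wide, 2.5 thick; origin: centre of its underside, x to its front, z up. Neck (26 wide) rises at x -56 to -64 to the red handle: bar along x from -64 to -180, 20 wide, from 49 to 74 mm above the underside. A leg under the handle's end (x -172, foot 40 wide) reaches down to the underside's level, so it stands level by itself on the bench; 0.16 kg
- spatula_grip (a point): middle of the red handle, 125 mm behind and 61.5 mm above the spatula's origin
- spatula_heel (a point): underside of the foot at the handle's end, 172 mm behind the spatula's origin
- mat: thin green parking mat with white lines, flush with the bench (nothing to bump into), 280 mm (its x) by 110 mm; origin at its centre. The spatula first stands on it along the mat's x, blade towards +x, its origin about 60 mm to the +x side of the mat's centre
- board1: dark blue board with pearls, 110 mm (x) by 90 (y), 4 mm plate on two runners 9 mm high, 8 wide along its 110 mm edges (brass strips on top mark them); 13 mm high, pearls to 31; 0.1 to 0.2 kg. Between the runners a tunnel along x, 74 wide, 9 high, open at both ends. Origin: centre of its underside at the runners' feet; z up. May be absent. Pattern: a ring of nine pearls
- board2: dark blue board with pearls, 110 mm (x) by 90 (y), 4 mm plate on two runners 9 mm high, 8 wide along its 110 mm edges (brass strips on top mark them); 13 mm high, pearls to 31; 0.1 to 0.2 kg. Between the runners a tunnel along x, 74 wide, 9 high, open at both ends. Origin: centre of its underside at the runners' feet; z up. May be absent. Pattern: fifteen pearls in rows
- board3: dark blue board with pearls, 110 mm (x) by 90 (y), 4 mm plate on two runners 9 mm high, 8 wide along its 110 mm edges (brass strips on top mark them); 13 mm high, pearls to 31; 0.1 to 0.2 kg. Between the runners a tunnel along x, 74 wide, 9 high, open at both ends. Origin: centre of its underside at the runners' feet; z up. May be absent. Pattern: an arc of pearls about a large one
- pad: cork work pad, flush with the bench (top at z about 0.001, nothing to bump into), 200 mm (its x) by 420 mm (its y), dark strips along its short edges; origin at its centre. The boards start on it, side by side along its y about 130 mm apart
- bed: curing bed: aluminium plate 170 mm (its x) by 320 mm (its y) let into the bench, flush with it (top at z about 0.001, nothing to bump into; things on it stand at z = 0); origin at its centre. Black lines mark three bays side by side at y -105, 0 and +105 mm, boards' x along the bed's x; any board may go in any bay
- gun: yellow and black curing gun clamped on its side on a fixed stand by the bed. Origin on the bench under its grip. The black grip is a level bar along the gun's x, from x -33 to +77 mm, 26 wide (y -13 to +13), 34 high, centre 100 mm up; the yellow barrel (46 mm thick, along y, at x 95 mm, 100 mm up) crosses the grip's far end
- squeeze (a point): where to squeeze grip and trigger together from above, fingers closing along the gun's y: at gun x 16 mm, height 100 mm, 50 mm from the trigger's hinge, midway between grip's outer face (19.5 mm to the gun's -y) and the outer face of the fully squeezed trigger (19.5 mm to +y). Released, the trigger's outer face is about 34 mm to +y
- trigger (a joint): red trigger lever 75 mm long and 24 mm high beside the grip on the gun's +y side, hinged by the barrel about the vertical, free end towards the gun's -x: 0 released, 0.28 rad fully squeezed (stop); a spring returns it, about 7 N at the squeeze point when full
- thread: bystander: standing spool of white thread, 56 mm across, 80 mm high; origin at its underside's centre
- wire: bystander: reel of steel wire, 60 mm across, 28 mm high; origin at its underside's centre
- cleaner: bystander: amber bottle, 52 mm across, 85 mm high; origin at its underside's centre
- pearlbox: bystander: open cream box of pearls, 130 x 100 x 50 mm; origin at its underside's centre
- driver: bystander: orange-handled screwdriver lying on the bench, 160 mm long
- tin: bystander: green tin, 90 x 60 x 30 mm; origin at its underside's centre
Mind the look-alikes: they are no part of the job. What is shaped like the board2 but purple is not meant.

How it is judged (in metres and radians):
On the way, in this order (a step that is already met when the one before it is completed fails the run):
1. all boards that are present lie on the curing bed (x of board1 in the frame of bed between -0.04 and 0.04 m and y of board1 in the frame of bed between -0.125 and 0.125 m and z of board1 in the frame of bed between -0.003 and 0.006 m and angle between the x axis of each of board1, board2, board3 and the x axis of bed, either way round below 0.35 rad and angle between each of board1, board2, board3's own z axis and vertical below 0.08 rad and linear speed of each of board1, board2, board3 below 0.03 m/s and x of board2 in the frame of bed between -0.04 and 0.04 m and y of board2 in the frame of bed between -0.125 and 0.125 m and z of board2 in the frame of bed between -0.003 and 0.006 m and x of board3 in the frame of bed between -0.04 and 0.04 m and y of board3 in the frame of bed between -0.125 and 0.125 m and z of board3 in the frame of bed between -0.003 and 0.006 m), for 0.2 s.
2. the spatula stands on its mat, let go, with the boards on the bed (all of step 1 and x of spatula in the frame of mat between -0.1 and 0.1 m and y of spatula in the frame of mat between -0.04 and 0.04 m and x of spatula_heel in the frame of mat between -0.145 and 0.145 m and y of spatula_heel in the frame of mat between -0.045 and 0.045 m and height (world z) of spatula below 0.006 m and angle between spatula's own z axis and vertical below 0.08 rad and linear speed of spatula below 0.03 m/s and contact force between the fingers and spatula below 0.2 N), for 0.2 s.
3. the trigger is squeezed fully for a good second with the boards on the bed (all of step 1 and value of joint trigger above 0.23 rad), for 1.2 s.
4. the trigger is released (value of joint trigger below 0.04 rad), for 0.2 s.
At the end, for the whole second after the job is handed in: Every present board rests flat on the bench on the cork pad (centre within 55 mm of the pad centre along its x, 175 mm along y); the spatula stands level and released on its mat (blade centre within 100 x 40 mm of the mat centre, heel within 145 x 45 mm); trigger below 0.04 rad (x of board1 in the frame of pad between -0.055 and 0.055 m and y of board1 in the frame of pad between -0.175 and 0.175 m and height (world z) of each of board1, board2, board3, spatula below 0.006 m and angle between each of board1, board2, board3, spatula's own z axis and vertical below 0.08 rad and linear speed of each of board1, board2, board3, spatula below 0.03 m/s and x of board2 in the frame of pad between -0.055 and 0.055 m and y of board2 in the frame of pad between -0.175 and 0.175 m and x of board3 in the frame of pad between -0.055 and 0.055 m and y of board3 in the frame of pad between -0.175 and 0.175 m and x of spatula in the frame of mat between -0.1 and 0.1 m and y of spatula in the frame of mat between -0.04 and 0.04 m and x of spatula_heel in the frame of mat between -0.145 and 0.145 m and y of spatula_heel in the frame of mat between -0.045 and 0.045 m and contact force between the fingers and spatula below 0.2 N and value of joint trigger below 0.04 rad); the robot touches nothing.
It fails at once if the fingers touch a board (contact force between the fingers and board1 above 0.5 N or contact force between the fingers and board2 above 0.5 N or contact force between the fingers and board3 above 0.5 N).
It fails at once if a board is tipped by more than about 30 degrees (angle between any of board1, board2, board3's own z axis and vertical above 0.55 rad).
It fails at once if a bystander is moved by more than 40 mm (distance of any of thread, wire, cleaner, pearlbox, driver, tin from where it was at the start of the episode above 0.04 m).
Of board1, board2, board3 only 2 to 3 are there at a start; the rules pass over those that are not, and their reading is None.
At some moment in a run one of board1, board2, board3 may be knocked a few centimetres aside while the robot is not near it.
It also fails if it takes over 210 s, if anything falls off the work surface, if the arm or the gripper's body presses on something with over 40 N, if the wrist force passes 120 N, or if a joint passes its speed limit or range.

## Working session

There is one attempt and no reset: what is moved stays moved. The work goes in short steps, Python scripts to look and compute and a tool call to move; the robot and the scene stay as the last step left them, time stands still between calls to the robot, and variables do not carry over. Pictures are saved under pics/ and viewed, at most 14 in all, crops included, and the job is handed in when it is done.

Besides the shell and the picture viewer there is one more tool, called after "Request:" by a JSON object that holds its "api" and its "payload", one argument or row to a line. move_arm: Moves the arm, as the interface text tells. Its arguments: {"type":"object","properties":{"rows":{"type":"string"}},"required":["rows"]}

```bash
ls; mkdir -p pics; python3 - <<'E'
from cell import *
import cv2,numpy as np
s=read_state();print({k:np.round(v,3).tolist() for k,v in s.items()})
for n in ["scene","top","wrist"]:
    d=get_image(n);cv2.imwrite(f"pics/{n}0.png",cv2.resize(d["img"][:,:,::-1],(800,600),interpolation=cv2.INTER_CUBIC))
    print(n,{k:(np.round(v,3).tolist()) for k,v in d.items() if k!="img"})
E
```

```text
pics
{'clock': 0.0, 'qpos': [-1.274, 0.629, 0.038, 1.518, -0.027, 0.996, -0.02], 'qd': [-0.0, 0.0, 0.001, -0.0, -0.002, -0.0, 0.001], 'tau': [-0.0, -56.339, 1.226, -19.345, 0.011, 0.01, -0.0], 'eef_pos': [230.465, 607.16, 244.382], 'tool_rot': [-3.14, 0.0, 2.779], 'force': [-1.168, -0.27, 0.446], 'torque': [0.002, 0.038, 0.034], 'gripper_force': 0.0, 'width': 85.612}
scene {'vfov': 54.077, 'cx': 256.817, 'cy': 187.592, 'k1': -0.027, 'extrinsics': [[0.444, -0.543, 0.713, 1370.26], [0.896, 0.264, -0.357, -411.206], [0.005, 0.797, 0.604, 822.473], [0.0, 0.0, 0.0, 1.0]]}
top {'vfov': 47.272, 'cx': 257.431, 'cy': 192.693, 'k1': 0.016, 'extrinsics': [[-0.023, 0.981, -0.194, 215.335], [-0.999, -0.027, -0.02, -11.759], [-0.025, 0.193, 0.981, 1613.509], [0.0, 0.0, 0.0, 1.0]]}
wrist {'vfov': 69.42, 'cx': 251.13, 'cy': 190.865, 'k1': -0.005, 'T_tool_cam': [[-0.002, 0.966, 0.26, 67.712], [1.0, 0.002, 0.001, 0.063], [0.001, 0.26, -0.966, -127.609], [0.0, 0.0, 0.0, 1.0]]}
```

View pics/top0.png

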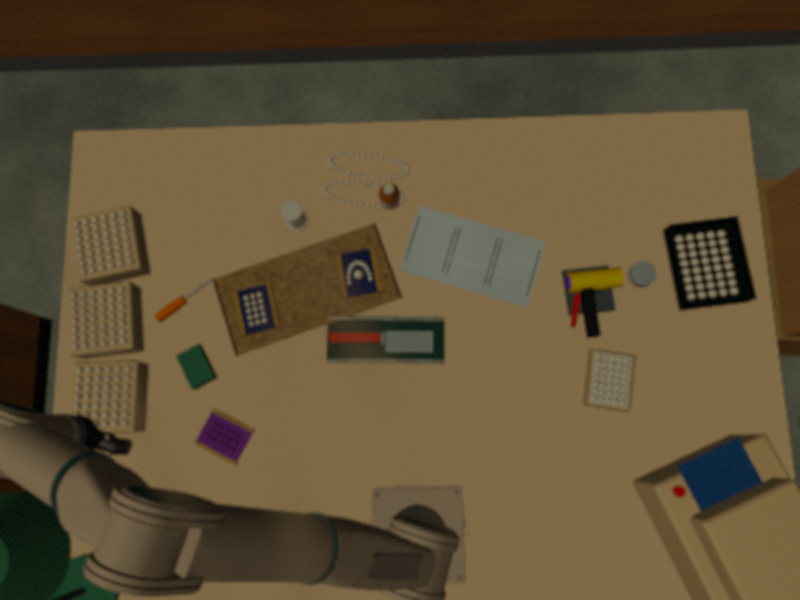

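View pics/scene0.png

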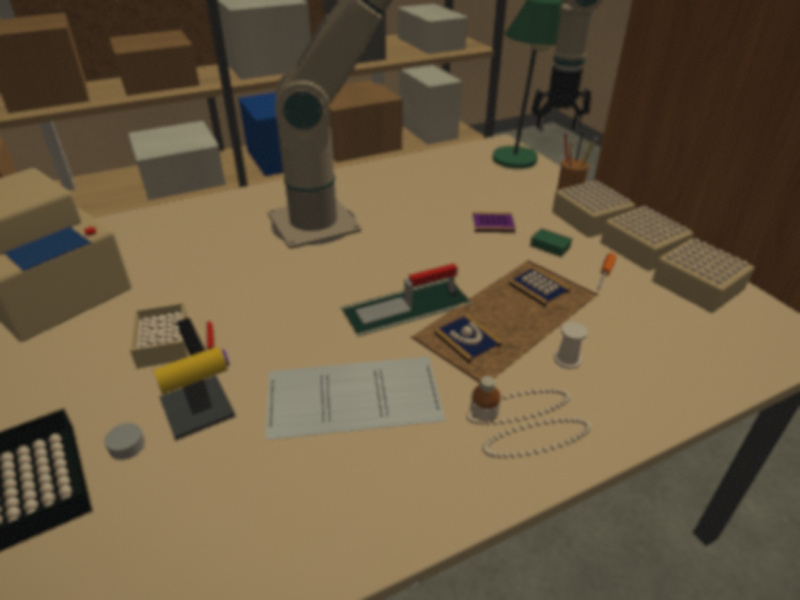

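```bash
cat > h.py <<'E'
from cell import *
import cv2,numpy as np
from scipy.spatial.transform import Rotation as R
def shot(n):
    s=read_state();d=get_image(n);f=d["img"].shape[0]/2/np.tan(np.radians(d["vfov"]/2))
    if n=="wrist":
        T=np.eye(4);T[:3,:3]=R.from_euler("xyz",s["tool_rot"]).as_matrix();T[:3,3]=s["eef_pos"];E=T@np.array(d["T_tool_cam"])
    else:E=np.array(d["extrinsics"])
    return dict(img=np.array(d["img"]),f=f,c=np.array([d["cx"],d["cy"]]),k=d["k1"],E=E)
def proj(d,P):
    P=np.atleast_2d(P).astype(float);q=(P-d["E"][:3,3])@d["E"][:3,:3]
    u=np.c_[q[:,0],-q[:,1]]/-q[:,2:3];return u*(1+d["k"]*(u**2).sum(1,keepdims=True))*d["f"]+d["c"]
def ray(d,px):
    v=(np.atleast_2d(px).astype(float)-d["c"])/d["f"];u=v.copy()
    for _ in range(10):u=v/(1+d["k"]*(u**2).sum(1,keepdims=True))
    return np.c_[u[:,0],-u[:,1],-np.ones(len(u))]@d["E"][:3,:3].T
def back(d,px,z):
    r=ray(d,px);o=d["E"][:3,3];return o+r*((z-o[2])/r[:,2])[:,None]
def rectify(d,x0,x1,y0,y1,z=0,s=0.5):
    "metric top view at height z: rows go down with -x, columns right with -y, s px per mm"
    xs=np.arange(x1,x0,-1/s);ys=np.arange(y1,y0,-1/s);X,Y=np.meshgrid(xs,ys,indexing="ij")
    m=proj(d,np.c_[X.ravel(),Y.ravel(),np.full(X.size,z)]).astype(np.float32).reshape(*X.shape,2)
    return cv2.remap(d["img"],m[...,0],m[...,1],cv2.INTER_CUBIC)
def wrap(a):return (a+np.pi)%(2*np.pi)-np.pi
def to(x,y,z,yaw,cur=None):
    "move numbers from current pose (measured) to tool-down pose"
    s=read_state();Rc=R.from_euler("xyz",s["tool_rot"]).as_matrix() if cur is None else R.from_euler("xyz",[np.pi,0,cur[3]]).as_matrix()
    p=np.array(s["eef_pos"] if cur is None else cur[:3])
    Rt=R.from_euler("xyz",[np.pi,0,yaw]).as_matrix()
    rv=R.from_matrix(Rc.T@Rt).as_rotvec();return np.round(np.r_[Rc.T@(np.array([x,y,z])-p)/300,rv/(np.pi/2)],4)
E
python3 - <<'E'
from h import *
d=shot("top")
im=rectify(d,300,850,-500,400,0,0.88)
print(im.shape);cv2.imwrite("pics/rect.png",np.clip(im[:,:,::-1].astype(float)*1.5,0,255))
E
```

```text
(484, 792, 3)[ WARN:0@0.294] global loadsave.cpp:1063 imwrite_ Unsupported depth image for selected encoder is fallbacked to CV_8U.
```

View pics/rect.png

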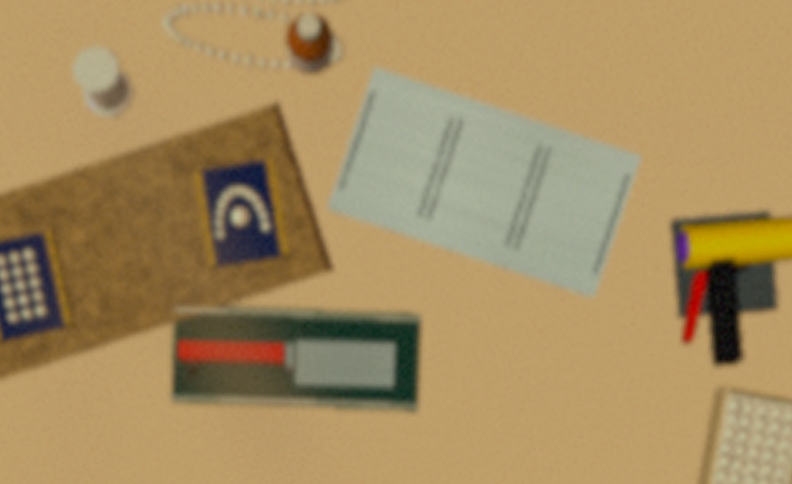

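```bash
cat > seg.py <<'E'
from h import *
def masks(img):
    h=cv2.cvtColor(img,cv2.COLOR_RGB2HSV);H,S,V=[h[...,i].astype(int) for i in range(3)]
    return dict(blue=(H>108)&(H<128)&(S>110),red=((H<6)|(H>174))&(S>170)&(V>70),green=(H>60)&(H<100)&(S>90),yellow=(H>20)&(H<32)&(S>200)&(V>90),
      bed=(S<50)&(V>90),steel=(S<60)&(V>70))
def rects(d,x0,x1,y0,y1,z,name,amin=300,s=1,dbg=False):
    im=rectify(d,x0,x1,y0,y1,z,s);m=masks(im)[name].astype(np.uint8)
    m=cv2.morphologyEx(m,cv2.MORPH_CLOSE,np.ones((9,9)));out=[]
    for c in cv2.findContours(m,cv2.RETR_EXTERNAL,cv2.CHAIN_APPROX_NONE)[0]:
        if cv2.contourArea(c)<amin:continue
        b=cv2.boxPoints(cv2.minAreaRect(c))/s;w=np.c_[x1-b[:,1],y1-b[:,0]]
        e=w[1]-w[0],w[2]-w[1];L=[np.linalg.norm(v) for v in e];i=int(np.argmax(L))
        a=np.degrees(np.arctan2(e[i][1],e[i][0]))%180
        out.append((np.round(w.mean(0),1),round(max(L),1),round(min(L),1),round(a,2)))
    return out
E
python3 - <<'E'
from seg import *
d=shot("top");s=shot("scene")
for n,z in [("blue",13),("red",74),("red",112),("green",0),("yellow",123),("bed",0)]:
    for r in rects(d,250,900,-550,480,z,n):print(n,z,*r)
# rectified scene pic same heights
for n,z in [("blue",13),("red",74),("green",0),("bed",0),("yellow",123)]:
    for r in rects(s,250,900,-550,480,z,n):print("S",n,z,*r)
a=rectify(d,350,850,-80,480,0,1);hs=cv2.cvtColor(a,cv2.COLOR_RGB2HSV)
for x,y in [(740,-10),(600,50),(580,-300),(700,300),(480,45),(465,50),(600,40)]:print(x,y,hs[850-x,480-y] if -80<y<480 else 0)
E
```

```text
blue 13 [573.5 104. ] 38.9 27.6 45.0
blue 13 [636.9 125.9] 53.8 36.3 98.75
red 74 [438.5 101.5] 53.0 19.0 90.0
red 74 [438.8 165.7] 43.4 18.8 81.47
red 74 [ 490.2 -372. ] 74.9 16.5 169.11
red 112 [433.5  99. ] 52.0 19.0 90.0
red 112 [433.8 161.4] 41.6 18.0 83.66
red 112 [ 483.7 -363. ] 73.5 15.9 168.69
green 0 [441.2  -4.6] 129.8 84.8 87.84
yellow 123 [ 547.7 -410.1] 117.7 42.3 94.29
bed 0 [436.4   8.3] 102.2 39.2 88.81
bed 0 [ 589. -540.] 46.0 18.0 0.0
bed 0 [ 642.9 -149.8] 317.2 167.3 71.57
S blue 13 [568.7 382.1] 52.1 8.8 103.39
S blue 13 [570.2 120. ] 56.4 23.8 100.12
S blue 13 [641.1 131.5] 58.2 32.6 96.34
S red 74 [ 441.  -360.1] 72.6 9.4 168.44
S red 74 [455.6 126.6] 112.3 38.4 87.95
S green 0 [443.5  63.8] 261.7 74.1 87.97
S bed 0 [434.8  10.9] 112.0 48.2 88.36
S bed 0 [ 558.5 -536. ] 55.0 26.0 0.0
S bed 0 [ 643.4 -148.8] 315.6 165.7 71.57
S yellow 123 [ 572.7 -411.3] 105.5 52.7 95.53
740 -10 [ 20  98 122]
600 50 [ 18 171  79]
580 -300 0
700 300 [ 19 112 125]
480 45 [73 93 33]
465 50 [49 47 60]
600 40 [ 17 128 100]
```

```bash
python3 - <<'E'
s=open('seg.py').read()
a=s.index("    h=cv2");b=s.index("def rects")
s=s[:a]+'''    R_,G,B=[cv2.GaussianBlur(img,(3,3),0)[...,i].astype(float) for i in range(3)]
    return dict(blue=(B>R_*1.08)&(B>G*1.1)&(R_<90),red=(R_>2.2*G)&(R_>60),green=(G>R_*1.08)&(R_<70),yellow=(R_>3*B)&(G>1.5*B)&(R_>100)&(G>.65*R_),
      bed=(B>R_*.85)&(R_>80),dark=(R_<45)&(G<45)&(B<45))
'''+s[b:]
open('seg.py','w').write(s)
E
python3 - <<'E'
from seg import *
d=shot("top");s=shot("scene")
for t,q in (("T",d),("S",s)):
  for n,z in [("blue",13),("red",74),("red",112),("green",0),("yellow",123),("bed",0),("dark",117)]:
    for r in rects(q,250,900,-550,480,z,n,600):print(t,n,z,*r)
E
```

```text
T blue 13 [522.2 371.8] 104.0 65.3 12.53
T blue 13 [578.2 119.2] 62.2 49.9 100.01
T blue 13 [631.4 129.2] 65.0 50.8 98.53
T red 74 [262.5 433.5] 59.0 23.0 90.0
T red 74 [439.5 131.5] 113.4 22.0 88.33
T red 74 [ 490.2 -371.9] 78.5 17.7 168.23
T red 112 [434.1 128. ] 110.4 21.2 88.23
T red 112 [ 483.3 -363.1] 76.3 17.3 168.69
T green 0 [444.   13.1] 173.7 93.8 85.6
T green 0 [ 515.4 -439.5] 69.4 56.0 91.19
T green 0 [575.8 106.2] 38.2 27.6 45.0
T green 0 [650.4 123.4] 57.5 29.7 75.43
T yellow 123 [ 547.6 -411.6] 118.6 43.2 94.76
T bed 0 [437.5  13.2] 116.1 44.2 89.25
T bed 0 [ 586.5 -539. ] 49.0 20.0 0.0
T bed 0 [ 643.  -149.9] 314.6 164.4 71.57
T dark 117 [425.7  17.5] 169.6 81.0 88.03
T dark 117 [ 474.2 -406.7] 105.5 70.3 174.43
T dark 117 [502.1 346.9] 99.5 63.1 12.53
T dark 117 [553.7 111.1] 61.2 47.8 99.46
T dark 117 [602.9 119.7] 62.7 52.8 99.69
S blue 13 [524.7 372.9] 103.8 61.2 11.89
S blue 13 [572.4 120.5] 63.0 35.2 99.46
S blue 13 [633.8 130.9] 63.9 51.3 98.53
S red 74 [456.1 126.5] 114.2 39.6 87.88
S red 112 [502.3  98.6] 108.1 37.0 87.51
S green 0 [443.1  64.8] 270.3 92.0 87.86
S green 0 [558.5 128.8] 58.7 27.3 99.46
S green 0 [629.  140.3] 60.3 34.6 96.34
S yellow 123 [ 569.6 -411.2] 111.1 51.6 97.0
S bed 0 [435.1  11. ] 114.4 51.9 88.7
S bed 0 [ 560. -537.] 52.0 24.0 0.0
S bed 0 [ 643.8 -149.2] 311.2 159.7 71.57
S dark 117 [ 482.5 -398.2] 96.6 21.2 4.4
S dark 117 [525.2 372.1] 71.0 20.1 27.26
S dark 117 [577.5  94. ] 53.0 26.0 0.0
S dark 117 [ 642. -414.] 68.0 34.0 0.0
```

```bash
python3 - <<'E'
from seg import *
d=shot("top")
px=lambda *p:[(u*.64,v*.64) for u,v in p]
print("tin top",back(d,px((178,353),(201,345),(216,377),(193,388)),30).round())
print("purple",back(d,px((215,409),(254,429),(237,463),(197,443)),13).round())
print("driver",back(d,px((157,318),(213,280)),12).round())
b=rectify(d,500,700,50,200,13,1);m=masks(b)["blue"].astype(np.uint8)
m=cv2.morphologyEx(m,cv2.MORPH_OPEN,np.ones((3,3)));p=np.argwhere(m);r=cv2.minAreaRect(p.astype(np.float32));q=cv2.boxPoints(r)
print("b3",[700-r[0][0],200-r[0][1]],r[1:],(np.array([700,200])-q).round(),)
E
```

```text
tin top [[419. 547.  30.]
 [436. 494.  30.]
 [361. 456.  30.]
 [337. 509.  30.]]
purple [[288. 461.  13.]
 [240. 369.  13.]
 [165. 407.  13.]
 [212. 500.  13.]]
driver [[507. 607.  12.]
 [596. 476.  12.]]
b3 [604.997184753418, 124.5557861328125] ((104.18342590332031, 64.88639068603516), 9.22988510131836) [[662. 101.]
 [651. 165.]
 [548. 148.]
 [559.  84.]]
```

```bash
python3 - <<'E'
from h import *
g=-88
sp=np.array([436.5,10.5]);a=np.radians(-91.6);p=sp+g*np.array([np.cos(a),np.sin(a)])
print(p, to(p[0],p[1],150,a+np.pi), read_state()["eef_pos"],read_state()["tool_rot"])
E
```

```text
[438.95710421  98.46569012] [-1.2516e+00 -1.3404e+00  3.1760e-01 -1.0000e-04  0.0000e+00  7.8680e-01] [230.65089905 607.68767443 245.24435271] [-3.14147473e+00 -4.34415288e-05  2.77874964e+00]
```

Request:
{"api": "move_arm", "payload": {
  "rows": "-0.63 -0.67 0.1 0 0 0.4 -1; -0.63 -0.67 0.1 0 0 0.4 -1; -0.63 -0.67 0.1 0 0 0.4 -1; -0.63 -0.67 0.1 0 0 0.4 -1; -0.63 -0.67 0.1 0 0 0.4 -1; -0.63 -0.67 0.1 0 0 0.4 -1; -0.63 -0.67 0.1 0 0 0.4 -1; -0.63 -0.67 0.1 0 0 0.4 -1; -0.63 -0.67 0.1 0 0 0.4 -1; -0.63 -0.67 0.1 0 0 0.4 -1; -0.63 -0.67 0.1 0 0 0.4 -1; -0.63 -0.67 0.1 0 0 0.4 -1"
}}

```text
clock: 1.45
eef_pos: [335.4, 354.3, 215.4]
tool_rot: [3.141, -0.001, 2.153]
force: [-0.1, 0.4, 0.5]
width: 85.6
gripper_force: 0.0
```

```bash
python3 - <<'E'
from h import *
s=read_state();print(s["clock"],s["eef_pos"],s["tool_rot"],to(439,98.5,150,np.radians(88.4)))
E
```

```text
1.45 [335.44478377 354.25560208 215.36444262] [ 3.14106351e+00 -7.03137802e-04  2.15304213e+00] [-9.020e-01 -1.806e-01  2.172e-01  2.000e-04 -5.000e-04  3.884e-01]
```

Request:
{"api": "move_arm", "payload": {
  "rows": "-0.9 -0.18 0.217 0 0 0.39 -1; -0.9 -0.18 0.217 0 0 0.39 -1; -0.9 -0.18 0.217 0 0 0.39 -1; -0.9 -0.18 0.217 0 0 0.39 -1; -0.9 -0.18 0.217 0 0 0.39 -1; -0.9 -0.18 0.217 0 0 0.39 -1; -0.9 -0.18 0.217 0 0 0.39 -1; -0.9 -0.18 0.217 0 0 0.39 -1; -0.9 -0.18 0.217 0 0 0.39 -1; -0.9 -0.18 0.217 0 0 0.39 -1; -0.9 -0.18 0.217 0 0 0.39 -1; -0.9 -0.18 0.217 0 0 0.39 -1"
}}

```text
clock: 2.45
eef_pos: [438.4, 99.2, 150.4]
tool_rot: [3.142, -0.001, 1.541]
force: [-0.2, -0.1, 0.0]
width: 85.0
gripper_force: 0.0
```

```bash
python3 - <<'E'
from h import *
s=read_state();print(s["eef_pos"],s["tool_rot"],s["qpos"])
d=shot("wrist");cv2.imwrite("pics/w1.png",d["img"][:,:,::-1])
im=rectify(d,330,560,-60,240,74,1.5);m=((im[...,0]>2.2*im[...,1])&(im[...,0]>60)).astype(np.uint8)
for c in cv2.findContours(m,0,1)[0]:
    if cv2.contourArea(c)>300:
        b=cv2.boxPoints(cv2.minAreaRect(c))/1.5;print("red74",np.c_[560-b[:,1],240-b[:,0]].round(1))
E
```

```text
[438.4167802   99.17286103 150.35358002] [ 3.14153510e+00 -7.97278580e-04  1.54144358e+00] [-0.48853857  0.52506495  0.29049379  2.15845766 -0.30805836  0.4960832
  0.00805341]
red74 [[429.  189.7]
 [449.1 189.1]
 [445.6  75. ]
 [425.5  75.6]]
```

View pics/w1.png

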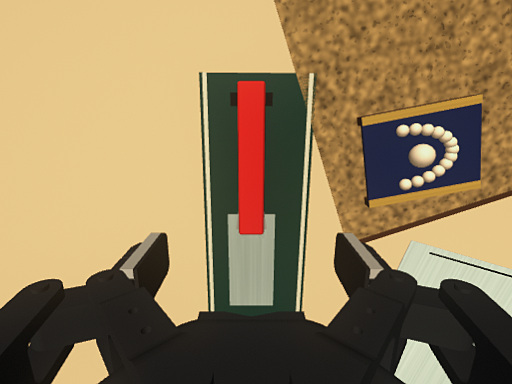

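Request:
{"api": "move_arm", "payload": {
  "rows": "-0.001 -0.007 0.1 0 0 0 -1; -0.001 -0.007 0.2 0 0 0 -1; -0.001 -0.007 0.313 0 0 0 -1; -0.001 -0.007 0.313 0 0 0 -1; -0.001 -0.007 0.313 0 0 0 -1; -0.001 -0.007 0.313 0 0 0 1; -0.001 -0.007 0.313 0 0 0 1; -0.001 -0.007 0.313 0 0 0 1; -0.001 -0.007 0.313 0 0 0 1; -0.001 -0.007 0.313 0 0 0 1; -0.001 -0.007 0.313 0 0 0 1; -0.001 -0.007 0.313 0 0 0 1"
}}

```text
clock: 3.5
eef_pos: [437.3, 97.3, 57.2]
tool_rot: [3.14, -0.001, 1.538]
force: [-0.7, 0.3, 9.0]
width: 19.2
gripper_force: 59.0
```

Request:
{"api": "move_arm", "payload": {
  "rows": "0 0 0 0 0 0 1; 0 0 0 0 0 0 1; 0 0 0 0 0 0 1; 0 0 -0.02 0 0 0 1; 0 0 -0.05 0 0 0 1; 0 0 -0.05 0 0 0 1; 0 0 -0.05 0 0 0 1; 0 0 -0.05 0 0 0 1"
}}

```text
clock: 4.17
eef_pos: [436.6, 97.1, 71.4]
tool_rot: [3.141, -0.0, 1.538]
force: [0.4, -0.5, -1.7]
width: 19.1
gripper_force: 58.9
```

```bash
cat >> h.py <<'E'
L=86.
def sp(ox,oy,oz,yawdeg,**k):
    "move numbers to bring the spatula's origin there (spatula yaw)"
    a=np.radians(yawdeg);p=np.array([ox,oy])-L*np.array([np.cos(a),np.sin(a)])
    print("tcp",p.round(1),"r",np.hypot(*p).round(1));return to(p[0],p[1],57.2+oz,a+np.pi,**k)
def ospos():
    s=read_state();a=s["tool_rot"][2]-np.pi;p=np.array(s["eef_pos"]);return (p+[L*np.cos(a),L*np.sin(a),-57.2]).round(1),round(np.degrees(wrap(a)),2),np.round(s["force"],1),np.round(s["tool_rot"],4)
E
python3 - <<'E'
from h import *
print(ospos());print(sp(488.5,105.6,40,9.2))
E
```

```text
(array([433.8,  11.1,  14.2]), np.float64(-91.88), array([ 0.4, -0.5, -1.7]), array([ 3.1414e+00, -1.0000e-04,  1.5380e+00]))
tcp [403.6  91.9] r 413.9
[-2.1100e-02 -1.0940e-01 -8.5900e-02  1.0000e-04  1.0000e-04 -1.1231e+00]
```

Request:
{"api": "move_arm", "payload": {
  "rows": "-0.01 -0.05 -0.09 0 0 -0.05 1; -0.021 -0.1 -0.09 0 0 -0.12 1; -0.021 -0.109 -0.09 0 0 -0.2 1; -0.021 -0.109 -0.09 0 0 -0.27 1; -0.021 -0.109 -0.09 0 0 -0.34 1; -0.021 -0.109 -0.09 0 0 -0.41 1; -0.021 -0.109 -0.09 0 0 -0.48 1; -0.021 -0.109 -0.09 0 0 -0.55 1; -0.021 -0.109 -0.09 0 0 -0.62 1; -0.021 -0.109 -0.09 0 0 -0.69 1; -0.021 -0.109 -0.09 0 0 -0.76 1; -0.021 -0.109 -0.09 0 0 -0.83 1"
}}

```text
clock: 5.17
eef_pos: [403.5, 91.7, 98.1]
tool_rot: [-3.141, -0.001, 2.847]
force: [-0.3, 0.8, -1.3]
width: 19.0
gripper_force: 59.2
```

Request:
{"api": "move_arm", "payload": {
  "rows": "0 0 0 0 0 -0.07 1; 0 0 0 0 0 -0.14 1; 0 0 0 0 0 -0.2 1; 0 0 0 0 0 -0.25 1; 0 0 0 0 0 -0.28 1; 0 0 0 0 0 -0.293 1; 0 0 0 0 0 -0.293 1; 0 0 0 0 0 -0.293 1; 0 0 0 0 0 -0.293 1; 0 0 0 0 0 -0.293 1"
}}

```text
clock: 6.0
eef_pos: [403.7, 91.8, 98.3]
tool_rot: [-3.142, -0.0, -2.982]
force: [0.9, 0.2, -0.8]
width: 19.5
gripper_force: 59.2
```

```bash
python3 - <<'E'
from h import *
print(ospos());print(sp(488.5,105.6,2.5,9.2))
d=shot("scene");im=d["img"][:,:,::-1]
a=proj(d,[[490,105,20]])[0].astype(int);print(a);c=im[max(a[1]-90,0):a[1]+90,max(0,a[0]-120):a[0]+120]
cv2.imwrite("pics/s2.png",cv2.resize(c,None,fx=3,fy=3,interpolation=cv2.INTER_CUBIC))
E
```

```text
(array([488.6, 105.5,  41.1]), np.float64(9.15), array([ 0.9,  0.2, -0.8]), array([-3.1415e+00, -1.0000e-04, -2.9819e+00]))
tcp [403.6  91.9] r 413.9
[ 0.0003  0.0002  0.1286 -0.     -0.     -0.0006]
[276 194]
```

View pics/s2.png

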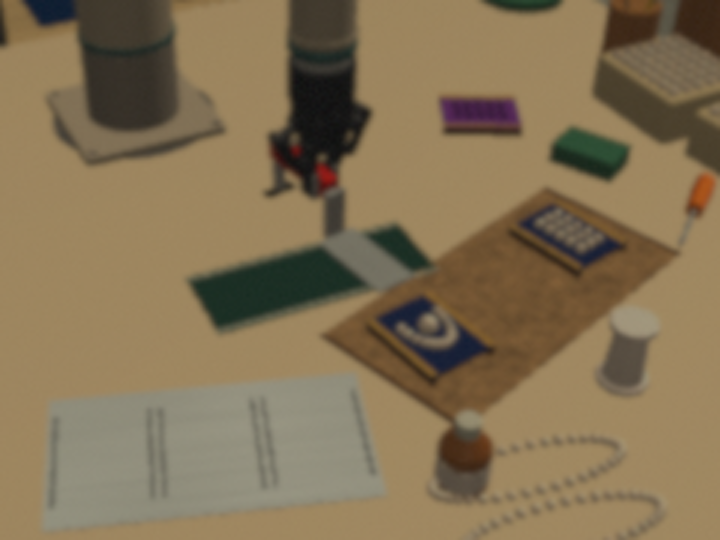

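Request:
{"api": "move_arm", "payload": {
  "rows": "0 0 0.04 0 0 0 1; 0 0 0.08 0 0 0 1; 0 0 0.11 0 0 0 1; 0 0 0.1286 0 0 0 1; 0 0 0.1286 0 0 0 1; 0 0 0.1286 0 0 0 1; 0 0 0.1286 0 0 0 1; 0 0 0.1286 0 0 0 1"
}}

```text
clock: 6.72
eef_pos: [404.0, 91.8, 60.1]
tool_rot: [-3.141, 0.001, -2.982]
force: [0.0, 0.0, -1.8]
width: 19.6
gripper_force: 59.4
```

```bash
python3 - <<'E'
from h import *
print(ospos())
d=shot("top");im=d["img"][:,:,::-1]
a=proj(d,[[540,110,5]])[0].astype(int)
c=im[a[1]-50:a[1]+50,a[0]-66:a[0]+66]
cv2.imwrite("pics/t3.png",cv2.resize(c,None,fx=6,fy=6,interpolation=cv2.INTER_CUBIC))
E
```

```text
(array([488.9, 105.5,   2.9]), np.float64(9.16), array([ 0. ,  0. , -1.8]), array([-3.1414e+00,  8.0000e-04, -2.9818e+00]))
```

View pics/t3.png

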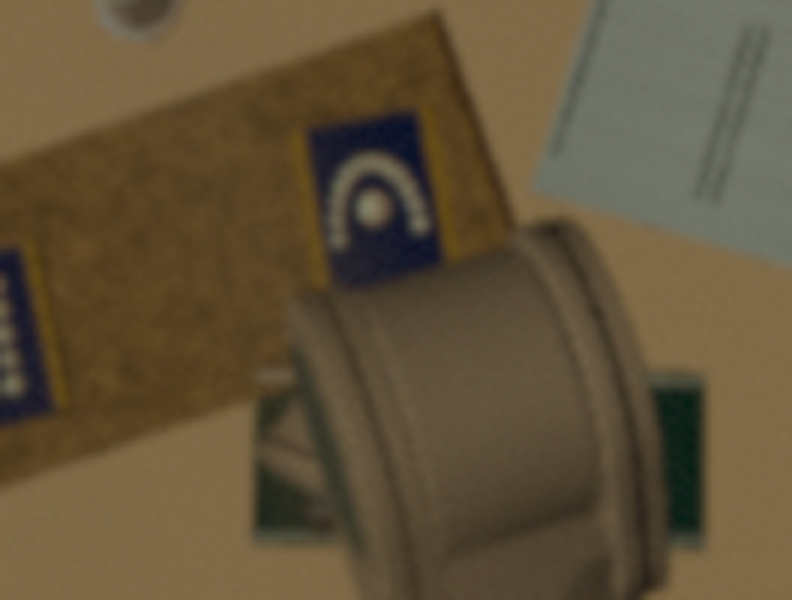

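Request:
{"api": "move_arm", "payload": {
  "rows": "-0.03 0 0 0 0 0 1; -0.07 0 0 0 0 0 1; -0.11 0 0 0 0 0 1; -0.15 0 0 0 0 0 1; -0.19 0 0 0 0 0 1; -0.23 0 0 0 0 0 1; -0.27 0 0 0 0 0 1; -0.31 0 0 0 0 0 1; -0.345 0 0 0 0 0 1; -0.37 0 0 0 0 0 1; -0.382 0 0 0 0 0 1; -0.382 0 0 0 0 0 1"
}}

```text
clock: 7.77
eef_pos: [517.6, 110.2, 59.7]
tool_rot: [3.141, 0.001, -2.982]
force: [-0.2, 0.3, -1.5]
width: 19.3
gripper_force: 59.4
```

```bash
python3 - <<'E'
from seg import *
print(ospos())
for n in("top","scene"):
    d=shot(n)
    for r in rects(d,490,720,60,210,13,"blue"):print(n,*r)
E
```

```text
(array([602.5, 123.9,   2.5]), np.float64(9.15), array([-0.2,  0.3, -1.5]), array([ 3.1412e+00,  5.0000e-04, -2.9819e+00]))
scene [565.8 118.5] 62.5 40.8 124.59
scene [635.2 131.1] 64.2 50.9 97.35
```

Request:
{"api": "move_arm", "payload": {
  "rows": "0 0 -0.012 0 0 0 1; 0 0 -0.024 0 0 0 1; 0 0 -0.036 0 0 0 1; 0 0 -0.048 0 0 0 1; 0 0 -0.06 0 0 0 1; 0 0 -0.075 0 0 0 1; 0 0 -0.09 0 0 0 1; 0 0 -0.09 0 0 0 1; 0 0 -0.09 0 0 0 1; 0 0 -0.09 0 0 0 1"
}}

```text
clock: 8.7
eef_pos: [516.8, 110.0, 86.7]
tool_rot: [-3.142, -0.0, -2.981]
force: [0.7, -0.8, -3.5]
width: 19.2
gripper_force: 59.2
```

```bash
python3 - <<'E'
from h import *
print(ospos())
d=shot("scene");im=d["img"][:,:,::-1]
a=proj(d,[[570,120,30]])[0].astype(int);c=im[a[1]-50:a[1]+50,a[0]-66:a[0]+66]
cv2.imwrite("pics/s4.png",cv2.resize(c,None,fx=6,fy=6,interpolation=cv2.INTER_CUBIC))
E
```

```text
(array([601.7, 123.7,  29.5]), np.float64(9.18), array([ 0.7, -0.8, -3.5]), array([-3.1415e+00, -2.0000e-04, -2.9814e+00]))
```

View pics/s4.png

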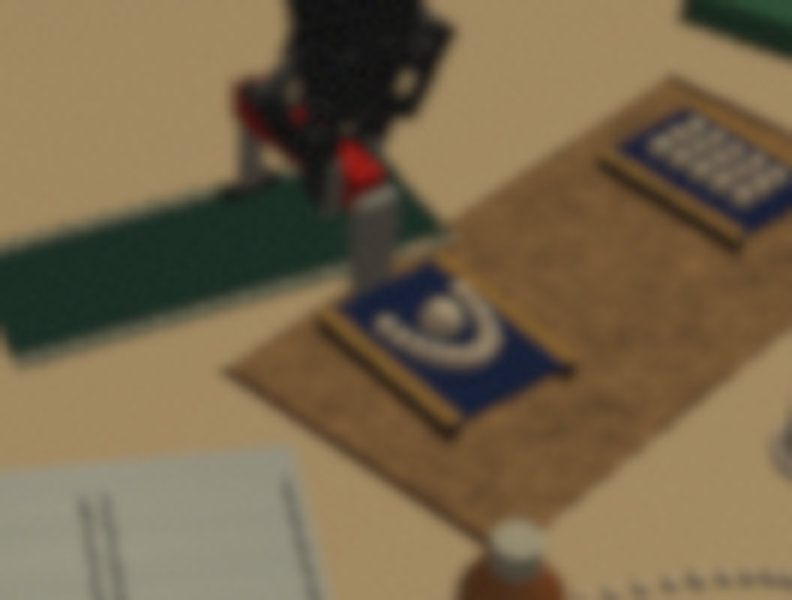

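```bash
python3 - <<'E'
from h import *
print(sp(640.9,-148.8,29.5,-18.4))
E
```

```text
tcp [ 559.3 -121.7] r 572.4
[-1.700e-02 -7.849e-01 -4.000e-04 -1.000e-04 -2.000e-04  3.064e-01]
```

Request:
{"api": "move_arm", "payload": {
  "rows": "-0.001 -0.02 0 0 0 0.01 1; -0.002 -0.06 0 0 0 0.025 1; -0.003 -0.12 0 0 0 0.045 1; -0.004 -0.18 0 0 0 0.07 1; -0.005 -0.24 0 0 0 0.095 1; -0.006 -0.3 0 0 0 0.12 1; -0.007 -0.36 0 0 0 0.145 1; -0.009 -0.42 0 0 0 0.17 1; -0.01 -0.48 0 0 0 0.195 1; -0.011 -0.54 0 0 0 0.22 1; -0.013 -0.6 0 0 0 0.24 1; -0.014 -0.66 0 0 0 0.26 1"
}}

```text
clock: 9.75
eef_pos: [552.2, -87.3, 86.5]
tool_rot: [-3.141, -0.001, 2.889]
force: [0.1, -0.3, -3.4]
width: 19.2
gripper_force: 59.2
```

Request:
{"api": "move_arm", "payload": {
  "rows": "-0.021 -0.046 0 0 0 0.02 1; -0.04 -0.08 0 0 0 0.035 1; -0.05 -0.1 0 0 0 0.043 1; -0.055 -0.112 0 0 0 0.046 1; -0.055 -0.112 0 0 0 0.046 1; -0.055 -0.112 0 0 0 0.046 1"
}}

```text
clock: 10.25
eef_pos: [560.2, -120.4, 86.7]
tool_rot: [3.141, -0.001, 2.822]
force: [-0.8, 0.9, -2.7]
width: 18.9
gripper_force: 59.2
```

```bash
python3 - <<'E'
from h import *
print(ospos());print(sp(640.9,-148.8,2.5,-18.4))
E
```

```text
(array([ 641.9, -147.4,   29.5]), np.float64(-18.3), array([-0.8,  0.9, -2.7]), array([ 3.1409e+00, -5.0000e-04,  2.8223e+00]))
tcp [ 559.3 -121.7] r 572.4
[ 0.0015 -0.0051  0.0899  0.0005 -0.0003  0.0012]
```

Lower, then withdraw straight back.

Request:
{"api": "move_arm", "payload": {
  "rows": "0.001 -0.005 0.015 0 0 0 1; 0.001 -0.005 0.03 0 0 0 1; 0.001 -0.005 0.045 0 0 0 1; 0.001 -0.005 0.06 0 0 0 1; 0.001 -0.005 0.07 0 0 0 1; 0.001 -0.005 0.08 0 0 0 1; 0.001 -0.005 0.09 0 0 0 1; 0.001 -0.005 0.09 0 0 0 1; 0.001 -0.005 0.09 0 0 0 1; 0.001 -0.005 0.09 0 0 0 1"
}}

```text
clock: 11.08
eef_pos: [559.9, -122.7, 60.0]
tool_rot: [3.141, 0.001, 2.821]
force: [-0.9, 0.1, -2.4]
width: 19.0
gripper_force: 59.4
```

```bash
python3 - <<'E'
from seg import *
print(ospos())
for r in rects(shot("scene"),540,740,-250,-50,13,"blue"):print(*r)
E
```

```text
(array([ 641.5, -149.8,    2.8]), np.float64(-18.36), array([-0.9,  0.1, -2.4]), array([3.1414e+00, 7.0000e-04, 2.8212e+00]))
[ 614.7 -144. ] 66.7 62.1 132.36
[ 673.2 -157. ] 66.4 57.2 71.57
```

Request:
{"api": "move_arm", "payload": {
  "rows": "0 0 0.004 0 0 0 1; 0.03 0 0.004 0 0 0 1; 0.07 0 0.004 0 0 0 1; 0.11 0 0.004 0 0 0 1; 0.15 0 0.004 0 0 0 1; 0.19 0 0.004 0 0 0 1; 0.23 0 0.004 0 0 0 1; 0.27 0 0.004 0 0 0 1; 0.31 0 0.004 0 0 0 1; 0.35 0 0.004 0 0 0 1; 0.39 0 0.004 0 0 0 1; 0.4 0 0.004 0 0 0 1"
}}

```text
clock: 12.13
eef_pos: [443.7, -84.4, 58.7]
tool_rot: [-3.141, -0.002, 2.822]
force: [1.0, -0.3, -1.8]
width: 19.4
gripper_force: 59.4
```

Request:
{"api": "move_arm", "payload": {
  "rows": "0 0 -0.05 0 0 0 1; 0 0 -0.13 0 0 0 1; 0 0 -0.13 0 0 0 1; 0 0 -0.13 0 0 0 1"
}}

```text
clock: 12.47
eef_pos: [447.3, -85.2, 98.5]
tool_rot: [3.141, 0.004, 2.82]
force: [0.3, 0.8, -2.5]
width: 18.9
gripper_force: 59.7
```

```bash
python3 - <<'E'
from seg import *
print(ospos())
for n in ("scene","top"):
  d=shot(n)
  for r in rects(d,540,740,-250,-50,13,"blue"):print(n,*r)
  for r in rects(d,430,700,250,450,13,"blue"):print(n,*r)
q=np.array([523.3,372.3]);a=np.radians(12.3);o=q-118*np.array([np.cos(a),np.sin(a)])
print(o,sp(*o,40,12.3))
E
```

```text
(array([ 528.9, -112.4,   41.3]), np.float64(-18.4), array([ 0.3,  0.8, -2.5]), array([3.1406, 0.0036, 2.8205]))
scene [ 627.2 -142. ] 65.8 59.8 71.57
scene [ 672.1 -156.8] 66.1 56.9 71.57
scene [525.  372.4] 104.6 60.9 12.76
top [ 620.6 -140.4] 66.3 49.7 74.05
top [ 673.4 -158.3] 66.1 47.1 71.57
top [522.  371.7] 103.7 65.5 12.23
tcp [324.  328.8] r 461.6
[408.00862222 347.16241442] [ 8.2080e-01  1.1815e+00 -1.0000e-04 -1.0000e-04  1.0000e-04 -3.4100e-01]
```

```bash
python3 - <<'E'
from h import *
print(to(425,130,98.5,np.radians(180)))
print(to(324,328.8,98.5,np.radians(192.3),cur=[425,130,98.5,np.pi]))
E
```

```text
[ 2.922e-01  6.587e-01 -4.300e-03 -1.000e-04  1.000e-04 -2.043e-01]
[ 0.3367  0.6627  0.      0.      0.     -0.1367]
```

Request:
{"api": "move_arm", "payload": {
  "rows": "0.02 0.06 0 0 0 -0.02 1; 0.06 0.14 0 0 0 -0.04 1; 0.1 0.22 0 0 0 -0.07 1; 0.14 0.3 0 0 0 -0.1 1; 0.18 0.38 0 0 0 -0.13 1; 0.21 0.46 0 0 0 -0.16 1; 0.24 0.54 0 0 0 -0.18 1; 0.27 0.6 0 0 0 -0.2 1; 0.285 0.645 0 0 0 -0.204 1; 0.292 0.659 0 0 0 -0.204 1; 0.292 0.659 0 0 0 -0.204 1"
}}

```text
clock: 13.48
eef_pos: [424.4, 131.5, 96.9]
tool_rot: [3.141, -0.001, -3.139]
force: [-0.5, 0.2, -1.4]
width: 19.0
gripper_force: 59.4
```

Request:
{"api": "move_arm", "payload": {
  "rows": "0.02 0.04 0 0 0 -0.01 1; 0.06 0.12 0 0 0 -0.03 1; 0.1 0.2 0 0 0 -0.05 1; 0.14 0.28 0 0 0 -0.07 1; 0.18 0.36 0 0 0 -0.09 1; 0.22 0.44 0 0 0 -0.11 1; 0.26 0.52 0 0 0 -0.13 1; 0.3 0.6 0 0 0 -0.136 1; 0.33 0.65 0 0 0 -0.136 1; 0.337 0.663 0 0 0 -0.136 1; 0.337 0.663 0 0 0 -0.136 1; 0.337 0.663 0 0 0 -0.136 1"
}}

```text
clock: 14.48
eef_pos: [324.5, 327.1, 97.1]
tool_rot: [-3.139, -0.001, -2.93]
force: [0.6, 0.7, -1.5]
width: 19.1
gripper_force: 59.4
```

```bash
python3 - <<'E'
from seg import *
print(ospos())
for n in ("scene","top"):
  d=shot(n)
  for r in rects(d,430,700,250,450,13,"blue"):print(n,*r)
q=np.array([523.3,372.3]);a=np.radians(12.3);o=q-118*np.array([np.cos(a),np.sin(a)])
print(sp(*o,2.5,12.3))
E
```

```text
(array([408.5, 345.2,  39.9]), np.float64(12.14), array([ 0.6,  0.7, -1.5]), array([-3.1390e+00, -7.0000e-04, -2.9298e+00]))
scene [524.9 372.6] 104.3 61.3 12.31
top [522.9 372. ] 102.1 65.4 12.09
tcp [324.  328.8] r 461.6
[ 0.0011  0.0069  0.1251 -0.0014 -0.0003 -0.0026]
```

Request:
{"api": "move_arm", "payload": {
  "rows": "0.001 0.006 0.04 -0.001 0 -0.002 1; 0.001 0.006 0.08 -0.001 0 -0.002 1; 0.001 0.006 0.11 -0.001 0 -0.002 1; 0.001 0.006 0.125 -0.001 0 -0.002 1; 0.001 0.006 0.125 -0.001 0 -0.002 1; 0.001 0.006 0.125 -0.001 0 -0.002 1; 0.001 0.006 0.125 -0.001 0 -0.002 1; 0.001 0.006 0.125 -0.001 0 -0.002 1"
}}

```text
clock: 15.25
eef_pos: [323.3, 331.2, 60.5]
tool_rot: [3.139, 0.001, -2.925]
force: [0.1, -0.5, -2.0]
width: 19.2
gripper_force: 59.5
```

```bash
python3 - <<'E'
from h import *
print(ospos())
E
```

```text
(array([407.3, 349.6,   3.3]), np.float64(12.41), array([ 0.1, -0.5, -2. ]), array([ 3.1394e+00,  7.0000e-04, -2.9249e+00]))
```

Request:
{"api": "move_arm", "payload": {
  "rows": "-0.03 -0.004 0.002 0 0 0 1; -0.07 -0.005 0.002 0 0 0 1; -0.11 -0.005 0.002 0 0 0 1; -0.15 -0.005 0.002 0 0 0 1; -0.19 -0.005 0.002 0 0 0 1; -0.23 -0.005 0.002 0 0 0 1; -0.27 -0.005 0.002 0 0 0 1; -0.31 -0.005 0.002 0 0 0 1; -0.345 -0.005 0.002 0 0 0 1; -0.37 -0.005 0.002 0 0 0 1; -0.382 -0.005 0.002 0 0 0 1; -0.382 -0.005 0.002 0 0 0 1"
}}

```text
clock: 16.25
eef_pos: [436.3, 354.0, 59.4]
tool_rot: [3.14, 0.0, -2.926]
force: [0.5, 0.9, -2.1]
width: 19.2
gripper_force: 59.5
```

Request:
{"api": "move_arm", "payload": {
  "rows": "0 0 -0.012 0 0 0 1; 0 0 -0.024 0 0 0 1; 0 0 -0.036 0 0 0 1; 0 0 -0.048 0 0 0 1; 0 0 -0.06 0 0 0 1; 0 0 -0.075 0 0 0 1; 0 0 -0.09 0 0 0 1; 0 0 -0.09 0 0 0 1; 0 0 -0.09 0 0 0 1; 0 0 -0.09 0 0 0 1"
}}

```text
clock: 17.08
eef_pos: [435.3, 354.0, 86.4]
tool_rot: [3.14, -0.0, -2.925]
force: [0.3, 0.1, -3.2]
width: 19.1
gripper_force: 59.2
```

```bash
python3 - <<'E'
from seg import *
print(ospos())
d=shot("scene")
for r in rects(d,430,700,250,450,37,"blue"):print(*r)
print(to(470,170,86.7,np.radians(177)))
t=np.radians(-18.4);p=np.array([676.5,-50])-(L+2.5)*np.array([np.cos(t),np.sin(t)]);print(p,to(*p,86.7,t+np.pi,cur=[470,170,86.7,np.radians(177)]))
E
```

```text
(array([519.3, 372.5,  29.2]), np.float64(12.42), array([ 0.3,  0.1, -3.2]), array([ 3.1401e+00, -1.0000e-04, -2.9249e+00]))
[525.8 370.9] 109.9 60.7 12.14
[ 1.850e-02 -6.237e-01 -2.300e-03  8.000e-04 -3.000e-04  1.713e-01]
[592.52447297 -22.06506023] [-0.4414 -0.618  -0.     -0.     -0.      0.1711]
```

Request:
{"api": "move_arm", "payload": {
  "rows": "0.001 -0.02 0 0 0 0.01 1; 0.002 -0.06 0 0 0 0.02 1; 0.004 -0.12 0 0 0 0.035 1; 0.006 -0.18 0 0 0 0.05 1; 0.008 -0.24 0 0 0 0.07 1; 0.01 -0.3 0 0 0 0.085 1; 0.011 -0.36 0 0 0 0.1 1; 0.013 -0.42 0 0 0 0.12 1; 0.015 -0.48 0 0 0 0.135 1; 0.016 -0.54 0 0 0 0.15 1; 0.018 -0.59 0 0 0 0.165 1; 0.0185 -0.624 0 0 0 0.171 1"
}}

```text
clock: 18.13
eef_pos: [470.1, 166.5, 85.9]
tool_rot: [-3.141, -0.001, 3.085]
force: [0.5, 0.1, -3.1]
width: 19.2
gripper_force: 59.3
```

Request:
{"api": "move_arm", "payload": {
  "rows": "-0.02 -0.03 0 0 0 0.01 1; -0.05 -0.07 0 0 0 0.02 1; -0.09 -0.126 0 0 0 0.035 1; -0.13 -0.182 0 0 0 0.05 1; -0.17 -0.238 0 0 0 0.066 1; -0.21 -0.294 0 0 0 0.082 1; -0.25 -0.35 0 0 0 0.1 1; -0.29 -0.406 0 0 0 0.115 1; -0.33 -0.462 0 0 0 0.13 1; -0.37 -0.518 0 0 0 0.145 1; -0.4 -0.56 0 0 0 0.16 1; -0.425 -0.6 0 0 0 0.17 1"
}}

```text
clock: 19.13
eef_pos: [588.9, -17.6, 85.6]
tool_rot: [3.14, -0.001, 2.82]
force: [0.8, -0.6, -3.0]
width: 19.1
gripper_force: 59.3
```

Request:
{"api": "move_arm", "payload": {
  "rows": "-0.01 -0.01 0 0 0 0 1; -0.01 -0.015 0 0 0 0 1; -0.01 -0.015 0 0 0 0 1; -0.01 -0.015 0 0 0 0 1"
}}

```text
clock: 19.47
eef_pos: [588.8, -20.0, 85.7]
tool_rot: [3.14, -0.002, 2.825]
force: [-0.4, -0.3, -2.2]
width: 19.2
gripper_force: 59.3
```

```bash
python3 - <<'E'
from seg import *
print(ospos())
d=shot("scene")
for r in rects(d,560,780,-250,50,37,"blue"):print(37,*r)
for r in rects(d,560,780,-250,50,13,"blue"):print(13,*r)
t=np.radians(-18.4);p=np.array([676.5,-50])-(L+4)*np.array([np.cos(t),np.sin(t)]);print(p,to(*p,59.5,t+np.pi))
E
```

```text
(array([670.5, -46.8,  28.5]), np.float64(-18.15), array([-0.4, -0.3, -2.2]), array([ 3.1395e+00, -2.0000e-03,  2.8247e+00]))
37 [ 649.4 -150. ] 63.6 58.2 71.57
37 [ 693.6 -164.4] 64.6 54.0 71.11
37 [680.5 -50.7] 104.1 66.2 161.94
13 [ 627.2 -142.1] 65.8 59.8 71.57
13 [ 672.6 -156.8] 66.4 56.0 71.57
13 [659.3 -39.7] 107.4 68.2 162.0
[591.10115895 -21.59158667] [-0.0087 -0.0034  0.0877  0.0013 -0.0011  0.0029]
```

Request:
{"api": "move_arm", "payload": {
  "rows": "0 0 0.015 0 0 0 1; 0 0 0.03 0 0 0 1; 0 0 0.045 0 0 0 1; 0 0 0.06 0 0 0 1; 0 0 0.07 0 0 0 1; 0 0 0.08 0 0 0 1; 0 0 0.089 0 0 0 1; 0 0 0.089 0 0 0 1; 0 0 0.089 0 0 0 1; 0 0 0.089 0 0 0 1"
}}

```text
clock: 20.35
eef_pos: [589.9, -21.4, 59.3]
tool_rot: [3.14, -0.0, 2.823]
force: [-0.5, -0.4, -1.2]
width: 19.1
gripper_force: 59.4
```

```bash
python3 - <<'E'
from seg import *
print(ospos())
d=shot("scene")
for r in rects(d,560,780,-250,50,13,"blue"):print(13,*r)
E
```

```text
(array([671.5, -48.3,   2.1]), np.float64(-18.26), array([-0.5, -0.4, -1.2]), array([ 3.1400e+00, -3.0000e-04,  2.8228e+00]))
13 [ 627.2 -141.9] 65.5 59.8 71.57
13 [ 672.8 -156.8] 66.5 55.9 71.11
13 [678.4 -51. ] 106.0 66.2 161.9
```

Request:
{"api": "move_arm", "payload": {
  "rows": "0.01 0 0 0 0 0 1; 0.03 0 0 0 0 0 1; 0.07 0 0 0 0 0 1; 0.11 0 0 0 0 0 1; 0.15 0 0 0 0 0 1; 0.19 0 0 0 0 0 1; 0.23 0 0 0 0 0 1; 0.27 0 0 0 0 0 1; 0.31 0 0 0 0 0 1; 0.35 0 0 0 0 0 1; 0.39 0 0 0 0 0 1; 0.4 0 0 0 0 0 1"
}}

```text
clock: 21.4
eef_pos: [472.9, 16.9, 59.4]
tool_rot: [3.141, -0.003, 2.824]
force: [-1.2, 0.1, -1.6]
width: 19.3
gripper_force: 59.4
```

Request:
{"api": "move_arm", "payload": {
  "rows": "0 0 -0.05 0 0 0 1; 0 0 -0.13 0 0 0 1; 0 0 -0.13 0 0 0 1; 0 0 -0.13 0 0 0 1"
}}

```text
clock: 21.73
eef_pos: [476.8, 16.1, 99.2]
tool_rot: [3.139, 0.002, 2.822]
force: [0.3, 0.3, -1.9]
width: 19.1
gripper_force: 59.7
```

```bash
python3 - <<'E'
from seg import *
print(ospos(),read_state()["eef_pos"])
d=shot("scene")
for r in rects(d,560,780,-250,50,13,"blue"):print(13,*r)
print(to(436.5,97.3,97,np.radians(88.2)))
E
```

```text
(array([558.5, -10.9,  42. ]), np.float64(-18.3), array([ 0.3,  0.3, -1.9]), array([3.1388e+00, 2.1000e-03, 2.8223e+00])) [476.82319853  16.10728265  99.1954319 ]
13 [ 627.3 -142. ] 65.8 59.6 71.88
13 [ 672.1 -156.7] 66.4 56.9 71.57
13 [677.9 -50.8] 105.3 66.1 161.57
[ 2.103e-01  2.162e-01  5.000e-03  1.100e-03 -5.000e-04  8.167e-01]
```

Request:
{"api": "move_arm", "payload": {
  "rows": "0.05 0.05 0 0.001 0 0.07 1; 0.1 0.1 0 0.001 0 0.14 1; 0.15 0.15 0 0.001 0 0.21 1; 0.2 0.2 0 0.001 0 0.28 1; 0.21 0.216 0 0.001 0 0.35 1; 0.21 0.216 0 0.001 0 0.42 1; 0.21 0.216 0 0.001 0 0.49 1; 0.21 0.216 0 0.001 0 0.56 1; 0.21 0.216 0 0.001 0 0.63 1; 0.21 0.216 0 0.001 0 0.7 1; 0.21 0.216 0 0.001 0 0.77 1; 0.21 0.216 0 0.001 0 0.817 1"
}}

```text
clock: 22.78
eef_pos: [435.6, 97.1, 97.4]
tool_rot: [-3.139, 0.001, 1.534]
force: [0.3, 0.4, -2.2]
width: 19.0
gripper_force: 59.5
```

Request:
{"api": "move_arm", "payload": {
  "rows": "0 0 0.04 0 0 0 1; 0 0 0.08 0 0 0 1; 0 0 0.11 0 0 0 1; 0 0 0.125 0 0 0 1; 0 0 0.125 0 0 0 1; 0 0 0.125 0 0 0 1; 0 0 0.125 0 0 0 1"
}}

```text
clock: 23.37
eef_pos: [436.2, 97.4, 61.0]
tool_rot: [-3.14, -0.001, 1.539]
force: [-1.8, -0.7, -2.1]
width: 19.2
gripper_force: 59.5
```

```bash
python3 - <<'E'
from h import *
print(ospos(),read_state()["eef_pos"])
print(to(436.5,97.3,57.2,np.radians(88.2)))
E
```

```text
(array([433.5,  11.5,   3.8]), np.float64(-91.8), array([-1.8, -0.7, -2.1]), array([-3.1403e+00, -7.0000e-04,  1.5394e+00])) [436.20726553  97.41235521  60.99242757]
[-0.0004  0.001   0.0126 -0.0008 -0.0004 -0.    ]
```

Request:
{"api": "move_arm", "payload": {
  "rows": "0 0 0.006 0 0 0 1; 0 0 0.012 0 0 0 1; 0 0 0.012 0 0 0 1; 0 0 0.012 0 0 0 1; 0 0 0.012 0 0 0 -1; 0 0 0.012 0 0 0 -1; 0 0 0.012 0 0 0 -1; 0 0 0.012 0 0 0 -1; 0 0 0.012 0 0 0 -1; 0 0 0.012 0 0 0 -1; 0 0 0.012 0 0 0 -1; 0 0 0.012 0 0 0 -1"
}}

```text
clock: 24.37
eef_pos: [436.0, 97.4, 57.2]
tool_rot: [-3.14, -0.001, 1.539]
force: [-0.3, 0.0, -0.6]
width: 85.2
gripper_force: 0.0
```

Request:
{"api": "move_arm", "payload": {
  "rows": "0 0 -0.03 0 0 0 -1; 0 0 -0.1 0 0 0 -1; 0 0 -0.2 0 0 0 -1; 0 0 -0.32 0 0 0 -1; 0 0 -0.45 0 0 0 -1; 0 0 -0.45 0 0 0 -1; 0 0 -0.45 0 0 0 -1; 0 0 -0.45 0 0 0 -1"
}}

```text
clock: 25.03
eef_pos: [435.9, 97.3, 192.6]
tool_rot: [-3.14, -0.001, 1.539]
force: [-0.6, 0.2, -0.5]
width: 85.7
gripper_force: 0.0
```

```bash
python3 - <<'E'
from seg import *
s=read_state();print(s["eef_pos"],s["tool_rot"],s["qpos"],s["width"])
d=shot("wrist")
for z,n in ((74,"red"),(0,"bed")):
  for r in rects(d,330,560,-90,250,z,n):print(n,*r)
# gun: top & scene in detail
for n in("top","scene"):
  d=shot(n)
  a=rectify(d,400,620,-520,-320,100,2.4);print(a.shape);cv2.imwrite(f"pics/g{n}.png",a[:,:,::-1])
E
python3 -c "
import cv2,numpy as np
cv2.imwrite('pics/g.png',np.hstack([cv2.resize(cv2.imread('pics/g%s.png'%n),(400,440)) for n in('top','scene')]))"
```

```text
[435.93309994  97.2548121  192.64682873] [-3.14042513e+00 -8.61552314e-04  1.53941217e+00] [-0.29263461  0.42767914  0.01529309  2.11916373 -0.0134022   0.59568458
 -0.29900245] 85.6843527069914
red [434.9 132.5] 113.5 20.2 88.43
bed [430.9   9.4] 113.8 51.1 88.13
(528, 480, 3)
(528, 480, 3)
```

View pics/g.png

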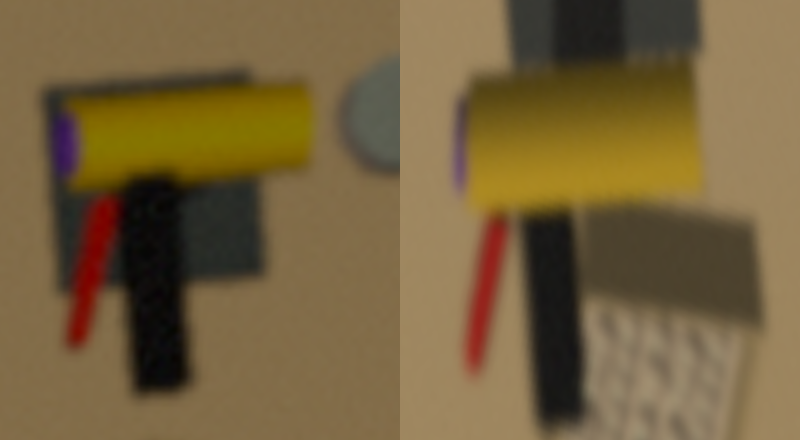

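```bash
python3 - <<'E'
from h import *
print(to(470,-140,230,np.radians(46)))
print(to(472,-397,230,np.radians(4),cur=[470,-140,230,np.radians(46)]))
E
```

```text
[-0.7863  0.1399 -0.1297 -0.0025  0.0011  0.469 ]
[-0.6116  0.5999  0.      0.     -0.      0.4667]
```

Request:
{"api": "move_arm", "payload": {
  "rows": "-0.1 0.02 -0.13 -0.001 0 0.06 -1; -0.2 0.035 -0.13 -0.002 0 0.12 -1; -0.3 0.05 -0.13 -0.002 0 0.19 -1; -0.4 0.07 -0.13 -0.002 0 0.26 -1; -0.5 0.09 -0.13 -0.002 0 0.33 -1; -0.6 0.11 -0.13 -0.002 0 0.4 -1; -0.7 0.125 -0.13 -0.002 0 0.46 -1; -0.786 0.14 -0.13 -0.002 0 0.469 -1; -0.786 0.14 -0.13 -0.002 0 0.469 -1; -0.786 0.14 -0.13 -0.002 0 0.469 -1"
}}

```text
clock: 26.02
eef_pos: [470.1, -141.1, 229.7]
tool_rot: [-3.141, 0.002, 0.8]
force: [0.0, 0.1, 0.5]
width: 85.1
gripper_force: 0.0
```

Request:
{"api": "move_arm", "payload": {
  "rows": "-0.08 0.08 0 0 0 0.06 -1; -0.16 0.16 0 0 0 0.12 -1; -0.24 0.24 0 0 0 0.19 -1; -0.32 0.32 0 0 0 0.26 -1; -0.4 0.4 0 0 0 0.33 -1; -0.48 0.48 0 0 0 0.4 -1; -0.56 0.56 0 0 0 0.46 -1; -0.612 0.6 0 0 0 0.467 -1; -0.612 0.6 0 0 0 0.467 -1; -0.612 0.6 0 0 0 0.467 -1; -0.612 0.6 0 0 0 0.467 -1"
}}

```text
clock: 26.93
eef_pos: [473.4, -394.2, 230.0]
tool_rot: [-3.139, -0.0, 0.072]
force: [0.3, 0.4, -0.1]
width: 85.5
gripper_force: 0.0
```

```bash
python3 - <<'E'
from seg import *
s=read_state();print(s["eef_pos"],s["tool_rot"],s["qpos"])
d=shot("wrist");cv2.imwrite("pics/w5.png",d["img"][:,:,::-1])
for n,z in (("red",112),("dark",117),("yellow",110)):
  for r in rects(d,390,600,-520,-320,z,n,300,2):print(n,*r)
t=shot("top")
for r in rects(t,390,600,-520,-320,112,"red",300,2):print("top",*r)
for r in rects(shot("scene"),390,600,-520,-320,112,"red",300,2):print("scene",*r)
E
```

```text
[ 473.36384059 -394.2351101   230.02289227] [-3.13896268e+00 -3.27257723e-04  7.16494473e-02] [ 0.38718074  0.63123388  0.43509379  1.64112017 -0.31541664  0.94109128
 -0.56270106]
red [ 481.3 -364.2] 74.2 9.9 168.31
dark [ 421.4 -512. ] 25.8 6.1 46.79
dark [ 413.8 -497.8] 46.5 43.5 0.0
dark [ 476.1 -396.1] 106.2 26.0 5.26
yellow [ 549.2 -413.5] 120.2 43.6 94.6
scene [ 489.2 -362.9] 71.2 9.0 168.29
```

View pics/w5.png

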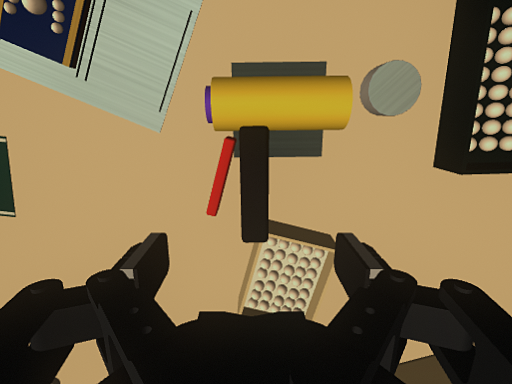

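```bash
python3 - <<'E'
from h import *
s=read_state();print(s["eef_pos"],s["tool_rot"]);print(to(472.2,-394.5,130,np.radians(4.7)))
E
```

```text
[ 473.60503774 -394.66284719  230.8777029 ] [-3.14049592e+00 -1.31843293e-03  7.19991374e-02]
[-0.0051 -0.0005  0.3363 -0.0007 -0.0008 -0.0064]
```

Request:
{"api": "move_arm", "payload": {
  "rows": "-0.005 0 0.1 -0.001 0 -0.006 -1; -0.005 0 0.2 -0.001 0 -0.006 -1; -0.005 0 0.3 -0.001 0 -0.006 -1; -0.005 0 0.33 -0.001 0 -0.006 -1; -0.005 0 0.33 -0.001 0 -0.006 -1; -0.005 0 0.33 -0.001 0 -0.006 -1; -0.005 0 0.33 -0.001 0 -0.006 -1"
}}

```text
clock: 27.67
eef_pos: [472.5, -397.7, 134.0]
tool_rot: [3.137, -0.003, 0.079]
force: [0.1, -0.5, 0.4]
width: 85.3
gripper_force: 0.0
```

```bash
python3 - <<'E'
from seg import *
s=read_state();print(s["eef_pos"],s["tool_rot"]);print(to(472,-394.5,95,np.radians(4.7)))
d=shot("wrist")
for n,z in (("red",112),("dark",117)):
  for r in rects(d,390,600,-440,-340,z,n,300,2):print(n,*r)
E
```

```text
[ 472.49511413 -397.74336106  133.97604941] [ 3.13718254 -0.00345388  0.07899307]
[-0.0012 -0.0115  0.1299  0.0028 -0.0022 -0.0019]
red [ 482.4 -364.7] 75.5 10.4 168.47
dark [ 460.  -389.8] 139.0 99.5 0.0
dark [ 588.2 -389.8] 99.5 23.5 90.0
```

Request:
{"api": "move_arm", "payload": {
  "rows": "-0.001 -0.01 0.01 0.002 -0.002 -0.002 -1; -0.001 -0.01 0.05 0.002 -0.002 -0.002 -1; -0.001 -0.01 0.09 0.002 -0.002 -0.002 -1; -0.001 -0.01 0.13 0.002 -0.002 -0.002 -1; -0.001 -0.01 0.13 0.002 -0.002 -0.002 -1; -0.001 -0.01 0.13 0.002 -0.002 -0.002 -1; -0.001 -0.01 0.13 0.002 -0.002 -0.002 -1"
}}

```text
clock: 28.3
eef_pos: [470.8, -394.3, 92.8]
tool_rot: [-3.141, 0.002, 0.081]
force: [0.5, -0.1, 0.0]
width: 85.6
gripper_force: 0.0
```

```bash
python3 - <<'E'
from h import *
s=read_state();print(s["eef_pos"],s["tool_rot"],s["force"]);print(to(472,-396.5,95,np.radians(4.7)))
E
```

```text
[ 470.78434664 -394.27483309   92.77715103] [-3.14050279e+00  2.40600550e-03  8.14058036e-02] [ 0.47202925 -0.14710951  0.02766757]
[ 0.0034  0.0077 -0.0074 -0.0007  0.0015 -0.0004]
```

Request:
{"api": "move_arm", "payload": {
  "rows": "0.003 0.007 -0.007 0 0.001 0 -1; 0.003 0.007 -0.007 0 0.001 0 1; 0.003 0.007 -0.007 0 0.001 0 1; 0.003 0.007 -0.007 0 0.001 0 1; 0.003 0.007 -0.007 0 0.001 0 1; 0.003 0.007 -0.007 0 0.001 0 1; 0.003 0.007 -0.007 0 0.001 0 1; 0.003 0.007 -0.007 0 0.001 0 1; 0.003 0.007 -0.007 0 0.001 0 1; 0.003 0.007 -0.007 0 0.001 0 1; 0.003 0.007 -0.007 0 0.001 0 1; 0.003 0.007 -0.007 0 0.001 0 1"
}}

```text
clock: 29.3
eef_pos: [471.7, -391.0, 95.4]
tool_rot: [-3.132, 0.002, 0.085]
force: [-3.5, 11.5, 9.1]
width: 36.7
gripper_force: 63.9
```

```bash
python3 - <<'E'
from seg import *
s=read_state();print(s["eef_pos"],s["force"],s["width"],s["gripper_force"])
d=shot("wrist")
for r in rects(d,390,600,-440,-340,112,"red",200,2):print(*r)
E
```

```text
[ 471.72974899 -391.023708     95.38950208] [-3.47142118 11.54967755  9.10685153] 36.719781395054106 63.879860043525696
[ 482.4 -375.9] 74.9 11.8 6.46
```

Request:
{"api": "move_arm", "payload": {
  "rows": "0 0 0 0 0 0 1; 0 0 0 0 0 0 1; 0 0 0 0 0 0 1; 0 0 0 0 0 0 1; 0 0 0 0 0 0 1; 0 0 0 0 0 0 1; 0 0 0 0 0 0 1; 0 0 0 0 0 0 1; 0 0 0 0 0 0 1; 0 0 0 0 0 0 1; 0 0 0 0 0 0 1; 0 0 0 0 0 0 1"
}}

```text
clock: 30.35
eef_pos: [471.7, -391.0, 95.4]
tool_rot: [-3.132, 0.002, 0.085]
force: [-2.3, 11.3, 9.7]
width: 36.8
gripper_force: 63.9
```

Request:
{"api": "move_arm", "payload": {
  "rows": "0 0 0 0 0 0 1; 0 0 0 0 0 0 1; 0 0 0 0 0 0 1; 0 0 0 0 0 0 1; 0 0 0 0 0 0 1; 0 0 0 0 0 0 1; 0 0 0 0 0 0 1; 0 0 0 0 0 0 1; 0 0 0 0 0 0 1; 0 0 0 0 0 0 1; 0 0 0 0 0 0 -1; 0 0 0 0 0 0 -1"
}}

```text
clock: 31.35
eef_pos: [472.4, -393.4, 94.6]
tool_rot: [-3.137, 0.001, 0.083]
force: [1.0, 3.2, -3.2]
width: 60.0
gripper_force: 1.9
```

Request:
{"api": "move_arm", "payload": {
  "rows": "0 -0.005 0 0 0 0 -1; 0 -0.005 0 0 0 0 -1; 0 -0.005 0 0 0 0 -1; 0 -0.005 0 0 0 0 -1; 0 -0.005 0 0 0 0 -1; 0 -0.005 0 0 0 0 -1; 0 -0.005 0 0 0 0 -1; 0 -0.005 0 0 0 0 -1"
}}

```text
clock: 32.02
eef_pos: [471.8, -395.0, 95.3]
tool_rot: [-3.141, 0.0, 0.081]
force: [-0.2, 0.2, 0.0]
width: 85.6
gripper_force: 0.0
```

```bash
python3 - <<'E'
from seg import *
s=read_state();print(s["clock"],s["eef_pos"],s["tool_rot"],s["force"],s["width"],s["gripper_force"])
d=shot("wrist")
for r in rects(d,390,600,-440,-340,112,"red",200,2):print(*r)
E
```

```text
32.0167 [ 471.82211041 -394.96586869   95.29524157] [-3.14110270e+00  3.22472444e-04  8.14428467e-02] [-0.24236122  0.20925664  0.01215135] 85.60807361869333 0.0
[ 482.7 -364.8] 76.5 10.9 168.11
```

Request:
{"api": "move_arm", "payload": {
  "rows": "0 0 -0.05 0 0 0 -1; 0 0 -0.15 0 0 0 -1; 0 0 -0.25 0 0 0 -1; 0 0 -0.35 0 0 0 -1; 0 0 -0.45 0 0 0 -1; 0 0 -0.45 0 0 0 -1; 0 0 -0.45 0 0 0 -1"
}}

```text
clock: 32.65
eef_pos: [472.7, -395.6, 232.2]
tool_rot: [3.14, -0.003, 0.082]
force: [0.7, 0.5, -1.1]
width: 85.3
gripper_force: 0.0
```

```bash
python3 - <<'E'
from seg import *
print(read_state()["eef_pos"])
for n in("scene","top"):
  for r in rects(shot(n),520,780,-300,50,13,"blue"):print(n,*r)
print(to(470,-140,230,np.radians(46)))
print(to(436.2,97.4,160,np.radians(88.2),cur=[470,-140,230,np.radians(46)]))
E
```

```text
[ 472.71752622 -395.60719687  232.17453632]
scene [ 627.2 -142.1] 65.5 59.6 71.9
scene [ 672.5 -157. ] 66.1 56.0 71.57
scene [677.8 -50.8] 105.0 66.1 161.57
top [ 619.4 -140.4] 66.1 48.7 72.18
top [ 672.8 -158.1] 66.1 48.4 71.57
top [675. -51.] 104.4 66.4 161.57
[ 6.400e-02 -8.446e-01 -0.000e+00 -1.600e-03  2.000e-04 -4.590e-01]
[ 0.491  -0.6308  0.2333  0.      0.     -0.4689]
```

Request:
{"api": "move_arm", "payload": {
  "rows": "0.01 -0.1 0 -0.001 0 -0.06 -1; 0.02 -0.2 0 -0.001 0 -0.12 -1; 0.03 -0.3 0 -0.001 0 -0.19 -1; 0.04 -0.4 0 -0.001 0 -0.26 -1; 0.05 -0.5 0 -0.001 0 -0.33 -1; 0.055 -0.6 0 -0.001 0 -0.4 -1; 0.06 -0.7 0 -0.001 0 -0.46 -1; 0.063 -0.8 0 -0.001 0 -0.459 -1; 0.064 -0.845 0 -0.001 0 -0.459 -1; 0.064 -0.845 0 -0.001 0 -0.459 -1"
}}

```text
clock: 33.58
eef_pos: [469.3, -136.0, 228.9]
tool_rot: [-3.137, 0.001, 0.809]
force: [0.0, 0.1, 0.1]
width: 85.4
gripper_force: 0.0
```

Request:
{"api": "move_arm", "payload": {
  "rows": "0.08 -0.1 0.03 0 0 -0.07 -1; 0.16 -0.2 0.07 0 0 -0.14 -1; 0.24 -0.3 0.11 0 0 -0.21 -1; 0.32 -0.4 0.15 0 0 -0.28 -1; 0.4 -0.5 0.19 0 0 -0.35 -1; 0.46 -0.6 0.22 0 0 -0.42 -1; 0.49 -0.63 0.233 0 0 -0.469 -1; 0.49 -0.63 0.233 0 0 -0.469 -1; 0.49 -0.63 0.233 0 0 -0.469 -1; 0.49 -0.63 0.233 0 0 -0.469 -1; 0.49 -0.63 0.233 0 0 -0.469 -1"
}}

```text
clock: 34.5
eef_pos: [437.1, 94.5, 160.5]
tool_rot: [3.141, 0.001, 1.535]
force: [-0.3, -0.0, -0.9]
width: 85.2
gripper_force: 0.0
```

```bash
python3 - <<'E'
from seg import *
s=read_state();print(s["eef_pos"],s["tool_rot"],s["qpos"])
d=shot("wrist")
for r in rects(d,330,560,-90,250,74,"red"):print(*r)
E
```

```text
[437.10929076  94.47198447 160.47066659] [3.14108463e+00 1.42751885e-03 1.53496582e+00] [-0.29647603  0.48617026  0.02752343  2.15031811 -0.02343626  0.50532569
 -0.28746319]
[435.2 132.5] 113.6 20.0 88.24
```

Request:
{"api": "move_arm", "payload": {
  "rows": "0.01 -0.007 0.1 0 0 -0.003 -1; 0.01 -0.007 0.2 0 0 -0.003 -1; 0.01 -0.007 0.3 0 0 -0.003 -1; 0.01 -0.007 0.345 0 0 -0.003 -1; 0.01 -0.007 0.345 0 0 -0.003 -1; 0.01 -0.007 0.345 0 0 -0.003 -1; 0.01 -0.007 0.345 0 0 -0.003 1; 0.01 -0.007 0.345 0 0 -0.003 1; 0.01 -0.007 0.345 0 0 -0.003 1; 0.01 -0.007 0.345 0 0 -0.003 1; 0.01 -0.007 0.345 0 0 -0.003 1; 0.01 -0.007 0.345 0 0 -0.003 1"
}}

```text
clock: 35.55
eef_pos: [435.0, 99.6, 57.2]
tool_rot: [3.141, 0.0, 1.544]
force: [1.1, -0.2, 1.2]
width: 19.1
gripper_force: 61.0
```

Request:
{"api": "move_arm", "payload": {
  "rows": "0 0 0 0 0 0 1; 0 0 0 0 0 0 1; 0 0 0 0 0 0 1; 0 0 0 0 0 0 1"
}}

```text
clock: 35.88
eef_pos: [434.9, 99.6, 57.2]
tool_rot: [3.141, 0.0, 1.544]
force: [0.1, -0.7, 3.5]
width: 19.0
gripper_force: 61.6
```

```bash
python3 - <<'E'
from h import *
print(ospos(),read_state()["width"])
E
```

```text
(array([432.6,  13.6,  -0. ]), np.float64(-91.53), array([ 0.1, -0.7,  3.5]), array([3.1407e+00, 3.0000e-04, 1.5441e+00])) 18.95401174106566
```

```bash
sed -i 's/^L=86\./L=88./' h.py; python3 - <<'E'
from h import *
print(sp(562.5,-13.1,40,-18.4))
E
```

```text
tcp [479.   14.7] r 479.2
[-2.789e-01  1.545e-01 -1.332e-01  4.000e-04  5.000e-04 -8.125e-01]
```

Request:
{"api": "move_arm", "payload": {
  "rows": "0 0 -0.05 0 0 0 1; 0 0 -0.1 0 0 -0.05 1; -0.03 0.01 -0.133 0 0 -0.12 1; -0.06 0.03 -0.133 0 0 -0.19 1; -0.1 0.05 -0.133 0 0 -0.26 1; -0.14 0.07 -0.133 0 0 -0.33 1; -0.18 0.09 -0.133 0 0 -0.4 1; -0.22 0.11 -0.133 0 0 -0.47 1; -0.25 0.13 -0.133 0 0 -0.54 1; -0.279 0.15 -0.133 0 0 -0.61 1; -0.279 0.155 -0.133 0 0 -0.68 1; -0.279 0.155 -0.133 0 0 -0.75 1"
}}

```text
clock: 36.88
eef_pos: [478.9, 13.7, 96.4]
tool_rot: [-3.141, -0.0, 2.726]
force: [0.5, -0.5, -2.4]
width: 19.3
gripper_force: 60.7
```

Request:
{"api": "move_arm", "payload": {
  "rows": "0 0 0 0 0 -0.04 1; 0 0 0 0 0 -0.062 1; 0 0 0 0 0 -0.062 1; 0 0 0 0 0 -0.062 1; 0 0 0 0 0 -0.062 1"
}}

```text
clock: 37.3
eef_pos: [478.7, 14.7, 96.8]
tool_rot: [-3.141, -0.0, 2.819]
force: [0.7, 0.4, -1.3]
width: 19.4
gripper_force: 60.7
```

```bash
python3 - <<'E'
from seg import *
print(ospos())
for n in("scene","top"):
  for r in rects(shot(n),520,780,-300,50,13,"blue"):print(n,*r)
print(sp(562.5,-13.1,2.5,-18.4))
E
```

```text
(array([562.1, -13.2,  39.6]), np.float64(-18.51), array([ 0.7,  0.4, -1.3]), array([-3.1411, -0.    ,  2.8186]))
scene [ 627.2 -142. ] 65.8 59.8 71.57
scene [ 672.1 -156.7] 66.4 56.9 71.57
scene [677.8 -50.8] 105.0 66.1 161.57
top [ 620.4 -141. ] 66.1 50.6 71.57
top [ 673.9 -158.6] 66.6 45.8 71.08
top [675.4 -50.8] 103.7 66.4 161.57
tcp [479.   14.7] r 479.2
[-0.0005  0.0002  0.124  -0.0004  0.0002 -0.0008]
```

Lower, insert (117 mm), lift.

Request:
{"api": "move_arm", "payload": {
  "rows": "0 0 0.04 0 0 0 1; 0 0 0.08 0 0 0 1; 0 0 0.11 0 0 0 1; 0 0 0.124 0 0 0 1; 0 0 0.124 0 0 0 1; 0 0 0.124 0 0 0 1; 0 0 0.124 0 0 0 1"
}}

```text
clock: 37.98
eef_pos: [479.2, 14.8, 60.0]
tool_rot: [3.142, 0.001, 2.82]
force: [0.8, -0.2, -1.4]
width: 18.9
gripper_force: 60.8
```

```bash
python3 - <<'E'
from h import *
print(ospos())
E
```

```text
(array([562.7, -13.1,   2.8]), np.float64(-18.44), array([ 0.8, -0.2, -1.4]), array([3.1416e+00, 9.0000e-04, 2.8197e+00]))
```

Request:
{"api": "move_arm", "payload": {
  "rows": "-0.03 0 0 0 0 0 1; -0.07 0 0 0 0 0 1; -0.11 0 0 0 0 0 1; -0.15 0 0 0 0 0 1; -0.19 0 0 0 0 0 1; -0.23 0 0 0 0 0 1; -0.27 0 0 0 0 0 1; -0.31 0 0 0 0 0 1; -0.345 0 0 0 0 0 1; -0.375 0 0 0 0 0 1; -0.388 0 0 0 0 0 1; -0.388 0 0 0 0 0 1"
}}

```text
clock: 38.98
eef_pos: [590.3, -22.8, 59.8]
tool_rot: [3.141, 0.001, 2.818]
force: [-0.3, 0.3, -1.5]
width: 18.9
gripper_force: 60.8
```

Request:
{"api": "move_arm", "payload": {
  "rows": "0 0 -0.012 0 0 0 1; 0 0 -0.024 0 0 0 1; 0 0 -0.036 0 0 0 1; 0 0 -0.048 0 0 0 1; 0 0 -0.06 0 0 0 1; 0 0 -0.075 0 0 0 1; 0 0 -0.09 0 0 0 1; 0 0 -0.09 0 0 0 1; 0 0 -0.09 0 0 0 1; 0 0 -0.09 0 0 0 1"
}}

```text
clock: 39.82
eef_pos: [589.2, -22.3, 86.7]
tool_rot: [-3.141, 0.0, 2.819]
force: [0.2, 0.1, -3.4]
width: 19.0
gripper_force: 60.5
```

```bash
python3 - <<'E'
from seg import *
print(ospos())
for r in rects(shot("scene"),560,780,-250,50,37,"blue"):print(37,*r)
t=np.radians(17.4);p=np.array([552,331])-(L+3)*np.array([np.cos(t),np.sin(t)])
print(p,to(500,170,86.5,np.radians(182)),to(*p,86.5,t+np.pi,cur=[500,170,86.5,np.radians(182)]))
E
```

```text
(array([672.6, -50.2,  29.5]), np.float64(-18.46), array([ 0.2,  0.1, -3.4]), array([-3.1410e+00,  2.0000e-04,  2.8195e+00]))
37 [ 649.1 -149.9] 63.9 58.0 71.94
37 [ 693.2 -164.2] 64.6 55.0 71.11
37 [681.8 -52.5] 105.0 66.1 161.57
[465.16413011 303.7872879 ] [ 4.846e-01  5.140e-01 -1.000e-04 -3.000e-04 -1.000e-04 -2.273e-01] [ 0.1005  0.4497  0.      0.      0.     -0.1711]
```

Request:
{"api": "move_arm", "payload": {
  "rows": "0.015 0.016 0 0 0 -0.01 1; 0.05 0.053 0 0 0 -0.023 1; 0.1 0.106 0 0 0 -0.045 1; 0.15 0.159 0 0 0 -0.07 1; 0.2 0.212 0 0 0 -0.093 1; 0.25 0.265 0 0 0 -0.116 1; 0.3 0.318 0 0 0 -0.14 1; 0.35 0.371 0 0 0 -0.163 1; 0.4 0.424 0 0 0 -0.187 1; 0.44 0.467 0 0 0 -0.207 1; 0.47 0.498 0 0 0 -0.22 1; 0.485 0.514 0 0 0 -0.227 1"
}}

```text
clock: 40.87
eef_pos: [498.3, 173.3, 86.9]
tool_rot: [3.14, -0.0, -3.101]
force: [0.6, 0.3, -2.7]
width: 19.2
gripper_force: 60.5
```

Request:
{"api": "move_arm", "payload": {
  "rows": "0.007 0.03 0 0 0 -0.01 1; 0.02 0.09 0 0 0 -0.035 1; 0.033 0.15 0 0 0 -0.058 1; 0.047 0.21 0 0 0 -0.08 1; 0.06 0.27 0 0 0 -0.103 1; 0.074 0.33 0 0 0 -0.126 1; 0.087 0.39 0 0 0 -0.149 1; 0.096 0.43 0 0 0 -0.164 1; 0.1 0.45 0 0 0 -0.171 1; 0.1 0.45 0 0 0 -0.171 1; 0.1 0.45 0 0 0 -0.171 1"
}}

```text
clock: 41.78
eef_pos: [465.7, 302.8, 86.3]
tool_rot: [-3.14, -0.001, -2.84]
force: [0.0, -0.4, -3.3]
width: 19.2
gripper_force: 60.5
```

```bash
python3 - <<'E'
from seg import *
print(ospos(),read_state()["eef_pos"])
for r in rects(shot("scene"),430,680,200,450,36,"blue"):print(36,*r)
E
```

```text
(array([549.8, 329. ,  29.1]), np.float64(17.3), array([ 0. , -0.4, -3.3]), array([-3.1396e+00, -5.0000e-04, -2.8397e+00])) [465.73235843 302.83742766  86.28810564]
36 [555.5 329.4] 109.1 62.1 16.46
```

Lower, withdraw, raise.

Request:
{"api": "move_arm", "payload": {
  "rows": "0 0 0.015 0 0 0 1; 0 0 0.03 0 0 0 1; 0 0 0.045 0 0 0 1; 0 0 0.06 0 0 0 1; 0 0 0.07 0 0 0 1; 0 0 0.08 0 0 0 1; 0 0 0.089 0 0 0 1; 0 0 0.089 0 0 0 1; 0 0 0.089 0 0 0 1; 0 0 0.089 0 0 0 1"
}}

```text
clock: 42.67
eef_pos: [465.6, 304.2, 60.1]
tool_rot: [-3.141, 0.001, -2.838]
force: [-0.8, 0.4, -1.7]
width: 18.9
gripper_force: 60.7
```

```bash
python3 - <<'E'
from seg import *
print(ospos())
for r in rects(shot("scene"),430,680,200,450,13,"blue"):print(*r)
E
```

```text
(array([549.6, 330.5,   2.9]), np.float64(17.37), array([-0.8,  0.4, -1.7]), array([-3.1414e+00,  7.0000e-04, -2.8383e+00]))
[555.2 330.9] 109.5 61.8 16.7
```

Request:
{"api": "move_arm", "payload": {
  "rows": "0.01 0 0.002 0 0 0 1; 0.03 0 0.002 0 0 0 1; 0.07 0 0.002 0 0 0 1; 0.11 0 0.002 0 0 0 1; 0.15 0 0.002 0 0 0 1; 0.19 0 0.002 0 0 0 1; 0.23 0 0.002 0 0 0 1; 0.27 0 0.002 0 0 0 1; 0.31 0 0.002 0 0 0 1; 0.35 0 0.002 0 0 0 1; 0.39 0 0.002 0 0 0 1; 0.4 0 0.002 0 0 0 1"
}}

```text
clock: 43.72
eef_pos: [348.5, 267.2, 59.5]
tool_rot: [-3.14, -0.002, -2.836]
force: [-0.9, -0.6, -1.0]
width: 19.3
gripper_force: 60.7
```

Request:
{"api": "move_arm", "payload": {
  "rows": "0 0 -0.05 0 0 0 1; 0 0 -0.13 0 0 0 1; 0 0 -0.13 0 0 0 1; 0 0 -0.13 0 0 0 1"
}}

```text
clock: 44.05
eef_pos: [351.8, 268.7, 99.1]
tool_rot: [3.141, 0.003, -2.839]
force: [-0.5, 0.2, -1.9]
width: 19.3
gripper_force: 60.9
```

```bash
python3 - <<'E'
from seg import *
print(ospos(),read_state()["eef_pos"])
for n in("scene","top"):
  d=shot(n)
  for b in ((430,680,200,450),(520,780,-300,-60)):
    for r in rects(d,*b,13,"blue"):print(n,*r)
t=np.radians(-18.4);o=np.array([646,-149.3])-120*np.array([np.cos(t),np.sin(t)])
c=[430,115,98,np.pi]
print(o,to(*c),sp(*o,40,-18.4,cur=c))
E
```

```text
(array([435.8, 294.9,  41.9]), np.float64(17.33), array([-0.5,  0.2, -1.9]), array([ 3.1409e+00,  2.6000e-03, -2.8391e+00])) [351.75984423 268.72684624  99.07253343]
scene [557.1 331.3] 104.3 61.5 16.7
scene [ 627.  -141.9] 65.5 59.5 72.22
scene [ 672.1 -156.7] 66.4 56.9 71.57
top [555.  330.1] 104.1 65.1 17.1
top [ 619.9 -140.6] 66.2 48.8 70.97
top [ 673.5 -158.5] 66.4 46.4 70.71
tcp [448.6 -83.6] r 456.4
[ 532.1348786  -111.42211557] [-9.950e-02 -5.646e-01  3.000e-04 -5.000e-04  1.000e-04  1.926e-01] [-0.0621 -0.6622  0.0027 -0.     -0.      0.2044]
```

Request:
{"api": "move_arm", "payload": {
  "rows": "-0.01 -0.05 0 0 0 0.02 1; -0.02 -0.11 0 0 0 0.04 1; -0.03 -0.18 0 0 0 0.06 1; -0.044 -0.25 0 0 0 0.085 1; -0.056 -0.32 0 0 0 0.11 1; -0.069 -0.39 0 0 0 0.133 1; -0.081 -0.46 0 0 0 0.157 1; -0.092 -0.52 0 0 0 0.178 1; -0.0995 -0.565 0 0 0 0.193 1; -0.0995 -0.565 0 0 0 0.193 1"
}}

```text
clock: 44.98
eef_pos: [430.6, 111.7, 97.2]
tool_rot: [-3.138, -0.001, 3.136]
force: [-0.2, 0.4, -2.1]
width: 19.6
gripper_force: 60.8
```

Request:
{"api": "move_arm", "payload": {
  "rows": "-0.005 -0.05 0 0 0 0.015 1; -0.01 -0.11 0 0 0 0.034 1; -0.017 -0.18 0 0 0 0.056 1; -0.023 -0.25 0 0 0 0.077 1; -0.03 -0.32 0 0 0 0.099 1; -0.037 -0.39 0 0 0 0.12 1; -0.043 -0.46 0 0 0 0.142 1; -0.05 -0.53 0 0 0 0.164 1; -0.056 -0.6 0 0 0 0.185 1; -0.062 -0.65 0 0 0 0.2 1; -0.062 -0.662 0 0 0 0.204 1; -0.062 -0.662 0 0 0 0.204 1"
}}

```text
clock: 45.98
eef_pos: [448.2, -83.5, 97.9]
tool_rot: [-3.141, -0.001, 2.82]
force: [0.6, 0.8, -2.1]
width: 19.0
gripper_force: 60.8
```

```bash
python3 - <<'E'
from h import *
print(ospos());print(sp(532.1,-111.4,2.5,-18.4))
E
```

```text
(array([ 531.7, -111.3,   40.7]), np.float64(-18.41), array([ 0.6,  0.8, -2.1]), array([-3.1412e+00, -6.0000e-04,  2.8203e+00]))
tcp [448.6 -83.6] r 456.3
[-1.400e-03 -1.000e-04  1.272e-01 -3.000e-04 -4.000e-04 -1.000e-04]
```

Request:
{"api": "move_arm", "payload": {
  "rows": "0 0 0.04 0 0 0 1; 0 0 0.08 0 0 0 1; 0 0 0.11 0 0 0 1; 0 0 0.127 0 0 0 1; 0 0 0.127 0 0 0 1; 0 0 0.127 0 0 0 1; 0 0 0.127 0 0 0 1"
}}

```text
clock: 46.57
eef_pos: [448.9, -82.8, 60.6]
tool_rot: [-3.142, 0.001, 2.822]
force: [0.5, 0.2, -2.2]
width: 18.9
gripper_force: 60.8
```

```bash
python3 - <<'E'
from seg import *
print(ospos())
for r in rects(shot("scene"),520,780,-300,-60,13,"blue"):print(*r)
E
```

```text
(array([ 532.4, -110.5,    3.4]), np.float64(-18.31), array([ 0.5,  0.2, -2.2]), array([-3.1416e+00,  7.0000e-04,  2.8220e+00]))
[ 627.  -141.1] 65.7 60.7 74.05
[ 672.6 -156.8] 66.4 56.0 71.57
```

Request:
{"api": "move_arm", "payload": {
  "rows": "-0.03 0.002 0.002 0 0 0 1; -0.07 0.002 0.002 0 0 0 1; -0.11 0.002 0.002 0 0 0 1; -0.15 0.002 0.002 0 0 0 1; -0.19 0.002 0.002 0 0 0 1; -0.23 0.002 0.002 0 0 0 1; -0.27 0.002 0.002 0 0 0 1; -0.31 0.002 0.002 0 0 0 1; -0.345 0.002 0.002 0 0 0 1; -0.375 0.002 0.002 0 0 0 1; -0.388 0.002 0.002 0 0 0 1; -0.388 0.002 0.002 0 0 0 1"
}}

```text
clock: 47.62
eef_pos: [560.4, -120.0, 59.9]
tool_rot: [3.141, 0.002, 2.82]
force: [0.2, -0.5, -1.7]
width: 19.2
gripper_force: 60.8
```

Request:
{"api": "move_arm", "payload": {
  "rows": "0 0 -0.012 0 0 0 1; 0 0 -0.024 0 0 0 1; 0 0 -0.036 0 0 0 1; 0 0 -0.048 0 0 0 1; 0 0 -0.06 0 0 0 1; 0 0 -0.075 0 0 0 1; 0 0 -0.09 0 0 0 1; 0 0 -0.09 0 0 0 1; 0 0 -0.09 0 0 0 1; 0 0 -0.09 0 0 0 1"
}}

```text
clock: 48.45
eef_pos: [559.2, -119.5, 86.7]
tool_rot: [-3.141, 0.0, 2.821]
force: [-0.4, 0.4, -3.8]
width: 19.5
gripper_force: 60.5
```

```bash
python3 - <<'E'
from seg import *
print(ospos())
d=shot("scene")
for r in rects(d,560,780,-250,50,37,"blue"):print(37,*r)
for r in rects(d,430,680,200,450,13,"blue"):print("b2",*r)
t=np.radians(17.4);p=np.array([599,182])-(L+3)*np.array([np.cos(t),np.sin(t)])
c=[530,20,86.5,np.radians(180)]
print(p,to(*c),to(*p,86.5,t+np.pi,cur=c))
E
```

```text
(array([ 642.7, -147.2,   29.5]), np.float64(-18.36), array([-0.4,  0.4, -3.8]), array([-3.1411e+00,  2.0000e-04,  2.8211e+00]))
37 [ 617.8 -138.4] 65.9 43.7 72.76
37 [ 674.6 -157.6] 66.4 56.6 71.57
b2 [557.  331.3] 104.2 61.2 16.86
[512.16413011 154.7872879 ] [ 2.383e-01  4.106e-01  1.000e-04 -3.000e-04 -1.000e-04 -2.040e-01] [ 0.0595  0.4493  0.      0.      0.     -0.1933]
```

Request:
{"api": "move_arm", "payload": {
  "rows": "0.01 0.018 0 0 0 -0.01 1; 0.03 0.052 0 0 0 -0.026 1; 0.055 0.095 0 0 0 -0.047 1; 0.08 0.138 0 0 0 -0.069 1; 0.105 0.181 0 0 0 -0.09 1; 0.13 0.224 0 0 0 -0.112 1; 0.155 0.267 0 0 0 -0.133 1; 0.18 0.31 0 0 0 -0.154 1; 0.205 0.353 0 0 0 -0.176 1; 0.225 0.388 0 0 0 -0.193 1; 0.238 0.41 0 0 0 -0.204 1; 0.238 0.41 0 0 0 -0.204 1"
}}

```text
clock: 49.5
eef_pos: [530.0, 22.5, 86.9]
tool_rot: [3.14, 0.0, -3.137]
force: [-0.3, 0.8, -2.9]
width: 19.0
gripper_force: 60.5
```

Request:
{"api": "move_arm", "payload": {
  "rows": "0.004 0.03 0 0 0 -0.013 1; 0.012 0.09 0 0 0 -0.039 1; 0.02 0.15 0 0 0 -0.065 1; 0.028 0.21 0 0 0 -0.09 1; 0.036 0.27 0 0 0 -0.116 1; 0.044 0.33 0 0 0 -0.142 1; 0.052 0.39 0 0 0 -0.168 1; 0.057 0.43 0 0 0 -0.185 1; 0.06 0.45 0 0 0 -0.193 1; 0.06 0.45 0 0 0 -0.193 1; 0.06 0.45 0 0 0 -0.193 1; 0.06 0.45 0 0 0 -0.193 1"
}}

```text
clock: 50.5
eef_pos: [512.4, 153.0, 86.4]
tool_rot: [-3.139, -0.001, -2.841]
force: [0.1, -0.8, -3.1]
width: 19.3
gripper_force: 60.5
```

Request:
{"api": "move_arm", "payload": {
  "rows": "0 0 0.015 0 0 0 1; 0 0 0.03 0 0 0 1; 0 0 0.045 0 0 0 1; 0 0 0.06 0 0 0 1; 0 0 0.07 0 0 0 1; 0 0 0.08 0 0 0 1; 0 0 0.089 0 0 0 1; 0 0 0.089 0 0 0 1; 0 0 0.089 0 0 0 1; 0 0 0.089 0 0 0 1"
}}

```text
clock: 51.33
eef_pos: [512.5, 155.0, 60.2]
tool_rot: [-3.141, 0.001, -2.838]
force: [0.0, 0.0, -1.2]
width: 19.2
gripper_force: 60.7
```

```bash
python3 - <<'E'
from seg import *
print(ospos())
d=shot("scene")
for r in rects(d,430,720,80,450,13,"blue"):print(*r)
E
```

```text
(array([596.5, 181.3,   3. ]), np.float64(17.38), array([ 0. ,  0. , -1.2]), array([-3.1412e+00,  7.0000e-04, -2.8383e+00]))
[568.4 170.5] 62.0 38.9 108.43
[557.  331.5] 104.2 61.8 16.62
[630.1 189.8] 62.8 52.7 105.52
```

Request:
{"api": "move_arm", "payload": {
  "rows": "0.01 0 0.002 0 0 0 1; 0.03 0 0.002 0 0 0 1; 0.07 0 0.002 0 0 0 1; 0.11 0 0.002 0 0 0 1; 0.15 0 0.002 0 0 0 1; 0.19 0 0.002 0 0 0 1; 0.23 0 0.002 0 0 0 1; 0.27 0 0.002 0 0 0 1; 0.31 0 0.002 0 0 0 1; 0.35 0 0.002 0 0 0 1; 0.39 0 0.002 0 0 0 1; 0.395 0 0.002 0 0 0 1"
}}

```text
clock: 52.38
eef_pos: [396.3, 118.2, 59.6]
tool_rot: [-3.14, -0.003, -2.837]
force: [-0.3, 0.3, -0.7]
width: 19.2
gripper_force: 60.7
```

Request:
{"api": "move_arm", "payload": {
  "rows": "0 0 -0.05 0 0 0 1; 0 0 -0.13 0 0 0 1; 0 0 -0.13 0 0 0 1; 0 0 -0.13 0 0 0 1"
}}

```text
clock: 52.72
eef_pos: [400.2, 119.8, 99.1]
tool_rot: [-3.142, 0.003, -2.839]
force: [-0.3, 0.1, -0.9]
width: 19.1
gripper_force: 60.9
```

```bash
python3 - <<'E'
from seg import *
print(ospos(),read_state()["eef_pos"])
for n in ("scene","top"):
  d=shot(n)
  for r in rects(d,430,720,80,450,13,"blue"):print(n,*r)
c=[425,105,97,np.radians(140)]
print(to(*c),to(435,99.5,97,np.radians(88.3),cur=c))
E
```

```text
(array([484.3, 146. ,  41.9]), np.float64(17.32), array([-0.3,  0.1, -0.9]), array([-3.1416e+00,  3.0000e-03, -2.8393e+00])) [400.24209155 119.77560381  99.12208738]
scene [570.9 170.9] 62.0 35.3 107.65
scene [556.9 331.3] 104.5 61.5 16.7
scene [630.3 189.8] 62.6 49.2 105.95
top [571.2 148.5] 22.5 21.1 93.58
top [555.1 330.2] 103.9 64.9 17.18
top [635.5 173. ] 41.7 31.0 17.53
[-6.770e-02 -7.070e-02  3.500e-03 -3.000e-04  3.000e-04  6.371e-01] [-0.0373  0.0074  0.      0.     -0.      0.5744]
```

Request:
{"api": "move_arm", "payload": {
  "rows": "0 0 0 0 0 0.06 1; 0 0 0 0 0 0.13 1; 0 0 0 0 0 0.2 1; 0 0 0 0 0 0.27 1; 0 0 0 0 0 0.34 1; -0.02 -0.02 0 0 0 0.41 1; -0.04 -0.04 0 0 0 0.48 1; -0.06 -0.06 0 0 0 0.55 1; -0.068 -0.071 0 0 0 0.61 1; -0.068 -0.071 0 0 0 0.637 1; -0.068 -0.071 0 0 0 0.637 1; -0.068 -0.071 0 0 0 0.637 1"
}}

```text
clock: 53.82
eef_pos: [424.5, 105.1, 97.7]
tool_rot: [-3.14, -0.0, 2.446]
force: [-0.3, 0.3, -2.1]
width: 19.2
gripper_force: 60.7
```

Request:
{"api": "move_arm", "payload": {
  "rows": "-0.01 0.002 0 0 0 0.06 1; -0.02 0.004 0 0 0 0.13 1; -0.03 0.006 0 0 0 0.2 1; -0.037 0.007 0 0 0 0.27 1; -0.037 0.007 0 0 0 0.34 1; -0.037 0.007 0 0 0 0.41 1; -0.037 0.007 0 0 0 0.48 1; -0.037 0.007 0 0 0 0.54 1; -0.037 0.007 0 0 0 0.574 1; -0.037 0.007 0 0 0 0.574 1; -0.037 0.007 0 0 0 0.574 1; -0.037 0.007 0 0 0 0.574 1"
}}

```text
clock: 54.82
eef_pos: [434.6, 99.8, 98.1]
tool_rot: [-3.141, 0.001, 1.545]
force: [-0.2, 0.3, -1.2]
width: 19.0
gripper_force: 60.7
```

```bash
python3 - <<'E'
from h import *
print(ospos(),to(435,99.5,58.5,np.radians(88.3)))
E
```

```text
(array([432.3,  11.8,  40.9]), np.float64(-91.48), array([-0.2,  0.3, -1.2]), array([-3.1413e+00,  6.0000e-04,  1.5450e+00])) [-0.0008  0.0015  0.1321 -0.0002  0.0004  0.0024]
```

Request:
{"api": "move_arm", "payload": {
  "rows": "0 0 0.04 0 0 0 1; 0 0 0.08 0 0 0 1; 0 0 0.11 0 0 0 1; 0 0 0.13 0 0 0 1; 0 0 0.13 0 0 0 1; 0 0 0.133 0 0 0 1; 0 0 0.136 0 0 0 1; 0 0 0.136 0 0 0 1; 0 0 0.136 0 0 0 1"
}}

```text
clock: 55.57
eef_pos: [435.1, 99.7, 57.9]
tool_rot: [3.141, 0.0, 1.543]
force: [0.3, -0.6, -1.3]
width: 19.0
gripper_force: 60.8
```

Request:
{"api": "move_arm", "payload": {
  "rows": "0 0 0 0 0 0 1; 0 0 0 0 0 0 -1; 0 0 0 0 0 0 -1; 0 0 0 0 0 0 -1; 0 0 0 0 0 0 -1; 0 0 0 0 0 0 -1; 0 0 0 0 0 0 -1; 0 0 0 0 0 0 -1; 0 0 0 0 0 0 -1; 0 0 0 0 0 0 -1"
}}

```text
clock: 56.4
eef_pos: [434.8, 99.7, 57.5]
tool_rot: [3.141, 0.0, 1.543]
force: [0.5, -0.0, -0.2]
width: 85.2
gripper_force: 0.0
```

Request:
{"api": "move_arm", "payload": {
  "rows": "0 0 -0.03 0 0 0 -1; 0 0 -0.1 0 0 0 -1; 0 0 -0.2 0 0 0 -1; 0 0 -0.32 0 0 0 -1; 0 0 -0.45 0 0 0 -1; 0 0 -0.55 0 0 0 -1; 0 0 -0.55 0 0 0 -1; 0 0 -0.55 0 0 0 -1; 0 0 -0.55 0 0 0 -1; 0 0 -0.55 0 0 0 -1"
}}

```text
clock: 57.23
eef_pos: [433.8, 99.4, 221.8]
tool_rot: [-3.14, 0.001, 1.543]
force: [-0.6, -0.5, -0.5]
width: 85.1
gripper_force: 0.0
```

```bash
python3 - <<'E'
from seg import *
s=read_state();print(s["eef_pos"],s["width"],s["force"])
d=shot("wrist")
for z,n in ((74,"red"),(0,"bed")):
  for r in rects(d,330,560,-90,250,z,n):print(n,*r)
d=shot("scene");cv2.imwrite("pics/end.png",cv2.resize(d["img"][:,:,::-1],(800,600)))
for r in rects(d,430,720,80,450,13,"blue"):print(*r)
for r in rects(d,390,600,-440,-340,112,"red",200,2):print("trig",*r)
E
```

```text
[433.84851997  99.36406292 221.78392722] 85.0876542680601 [-0.59746664 -0.52343297 -0.46899574]
red [433.8 132.9] 114.4 20.2 88.47
bed [430.    9.6] 113.4 51.1 88.3
[570.9 170.9] 62.3 35.4 107.28
[557.  331.6] 104.3 61.8 16.56
[630.  189.6] 62.9 50.4 105.95
trig [ 489.2 -362.9] 71.2 9.0 168.69
```

View pics/end.png

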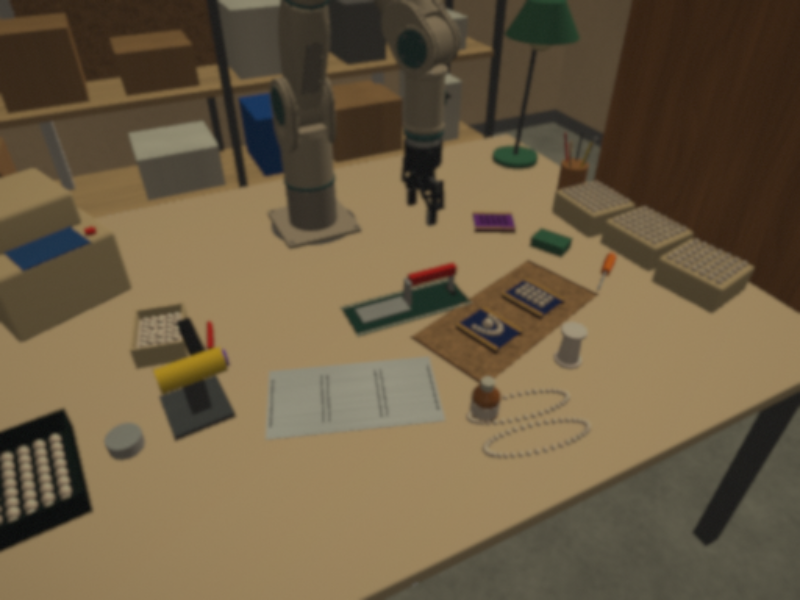

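Both boards (around pixels (490,328) and (535,295)) lie on the cork pad, the spatula stands on its mat, and the trigger is released.

```bash
python3 -c "
from cell import *
print(finish_job())"
```

```text
the job is handed in; nothing more can be done
None
```

The job is handed in, at about 57 s on the robot's clock and with no verdict returned: both boards present (board2 and board3) went to the curing bed and came back flat onto the cork pad, the trigger was squeezed fully for about two seconds and released, and the spatula stands on its mat.

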